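# Fill a slide carousel's pocket to the gauge and click it on

## Task

Stack slide trays squarely on one another in the carousel pocket next to the gauge post that stands at the carousel's edge, choosing from the thick and thin ones so that the top of the stack comes level with the top of that post's collar; leave the trays you do not need where they lie. Then turn the carousel by its centre grip exactly one click clockwise (seen from above), so that the filled pocket moves off and the next empty one comes to the post, with the stack still square in its pocket. Do not shift or tip the bottle, the jar or the slide box, and let go of everything at the end.

Things in the scene. Friction and masses are not known exactly. Their poses are not given: they have to be found in the camera images.
- thick1_c (a point): thick slide tray, a solid white plastic slab 80 (its x) x 50 (its y) x 20 mm thick, loose, flat on the bench, with non-slip faces, 70 to 130 g; small glass slides with paper ends show on its top. The point is its centre, half-way up.
- thick2_c (a point): thick slide tray, a solid white plastic slab 80 (its x) x 50 (its y) x 20 mm thick, loose, flat on the bench, with non-slip faces, 70 to 130 g; small glass slides with paper ends show on its top. The point is its centre, half-way up.
- thin1_c (a point): thin slide tray, a solid white plastic slab 80 (its x) x 50 (its y) x 12 mm thick, loose, flat on the bench, with non-slip faces, 40 to 80 g; small glass slides with paper ends show on its top. The point is its centre, half-way up.
- thin2_c (a point): thin slide tray, a solid white plastic slab 80 (its x) x 50 (its y) x 12 mm thick, loose, flat on the bench, with non-slip faces, 40 to 80 g; small glass slides with paper ends show on its top. The point is its centre, half-way up.
- mark_a (a point): dark steel gauge post on the bench, 100 mm tall, 10 mm thick, with one pale aluminium collar 28 mm across, 8 mm tall. The point is on its axis at the collar's top face, 62 mm above the bench. Of three such posts only the one at the carousel's edge (at station) counts; the others are spares, standing aside. Fixed.
- mark_b (a point): dark steel gauge post on the bench, 100 mm tall, 10 mm thick, with one pale aluminium collar 28 mm across, 8 mm tall. The point is on its axis at the collar's top face, 74 mm above the bench. Of three such posts only the one at the carousel's edge (at station) counts; the others are spares, standing aside. Fixed.
- mark_c (a point): dark steel gauge post on the bench, 100 mm tall, 10 mm thick, with one pale aluminium collar 28 mm across, 8 mm tall. The point is on its axis at the collar's top face, 82 mm above the bench. Of three such posts only the one at the carousel's edge (at station) counts; the others are spares, standing aside. Fixed.
- station (a point): the place on the bench, at the carousel's edge, 182 mm from its axis, where the gauge post in use stands (bench level). Fixed during the job.
- bay (a point): centre of the floor, 30 mm above the bench, of the pocket to load (next to the gauge post at the start; turns with the carousel). x points level at the carousel's axis, 110 mm away; z up. It takes a tray with its length along x: 88 x 58 mm inside, between end lugs 8 mm high and four side lugs 6 mm high, 10 mm long, 32 mm either side of mid-length, so fingers fit at mid-length.
- grip (a point): centre of the black bar grip on the carousel's axis, by which it is turned: 44 mm long (along its x, which is also the x of bay), 14 mm wide, 36 mm tall, from 74 to 110 mm above the bench. The platter below it is 320 mm across, its top 30 mm above the bench, with six pockets 60 degrees apart.
- carousel (a joint): turn of the carousel in rad, 0 at the start, growing clockwise seen from above. A click holds it at every 60 degrees (0, 1.047 = one click, 2.094): up to about 0.5 Nm is needed to turn it over from one click to the next, and left within 0.45 rad of a click it settles there by itself. Jerky turning can make stacked trays slide.
- bottle_c (a point): bystander: brown bottle 52 mm across, about 150 mm tall, upright; point half-way up. Loose.
- jar_c (a point): bystander: squat clear jar 60 mm across, about 65 mm tall; point half-way up. Loose.
- slidebox_c (a point): bystander: flat closed grey slide box 85 x 150 x 36 mm, beyond the trays; point at its centre. Loose.

How it is judged:
By the outcome, as a careful person would: the job done as asked, in the order asked, and still so for the second after the job is handed in, with the robot touching nothing.
It also fails if it takes over 72 s, if anything falls off the work surface, if the arm or the gripper's body presses on something with over 40 N, if the wrist force passes 120 N, or if a joint passes its speed limit or range.

## Robot

A 7-joint arm with a two-finger parallel gripper is mounted at the origin on the work surface. World frame = base frame: x ahead of the robot, y to its left, z up, the work surface at z = 0. Lengths are in m, angles in rad, forces in N, time in s.
With the tool pointing down it reaches from about 0.4 to 0.875 m from the base axis. Payload 19.3 kg.
Tool frame: the origin (TCP) lies at the very end of the fingers, on their centre line; the grasp point (between the pads) lies 19 mm behind it; z points along the fingers, x is the direction in which the jaws open and shut, and the axes are right-handed (so a half turn about z gives the same grasp; the last joint's range is limited). The gripper opens to 85 mm and grips with 20 to 120 N. Pads are 22 mm wide; open, the fingers measure 114 mm over their backs; the gripper's body (76 mm by 85 mm) begins 54 mm behind the grasp point. The pads swing forward as they close: fully open they stand 13 mm farther back than shut.
Start: joints at [-1.324, 0.521, -0.036, 1.599, 0.021, 1.021, -0.113], TCP at [0.195, 0.594, 0.2] pointing down, gripper open.
Joint ranges: [-2.91, 2.91], [-0.3, 2.13], [-1.5, 1.42], [0.17, 2.43], [-1.26, 4.41], [0.16, 1.93], [-2.52, 2.52]. Speed limits (rad/s): [1.89, 1.89, 2.39, 2.39, 3.01, 3.01, 3.01].

## Interface

Orientations are given as [roll, pitch, yaw] about the fixed x, y, z axes, in that order (R = Rz(yaw) Ry(pitch) Rx(roll)).
In Python, from workcell import observe, eyes, job_done gives the robot as it stands. The module is installed in compiled form; this text tells all that it offers.
- The arm moves only by the shell command python3 -m pendant 'ROWS' [FORCE]. ROWS is JSON, a list of rows, each an object of numbers: "dx", "dy", "dz": the shift along the tool's x, y, z in mm; "ax", "ay", "az": the turn, a rotation vector about the tool's x, y, z in degrees; "claw": the finger opening in mm, from 0 to 85.4. A call has 1 to 10 rows; each row is the pose to reach, as a shift and turn from the pose commanded when the call began, along the tool's axes at that moment; what a row does not reach only later rows make up. A row lasts 1/12 s, in which the tool goes at most 41.7 mm and 7.16 degrees, less where a joint would pass 70% of its speed; a pose out of reach is approached as far as the arm can. A call with a gripper value outside its range is refused whole. The fingers move at their own pace and stop on an object; FORCE is the grip in N (left out, the last holds). Time passes only in rows, so rows that repeat a pose let the fingers close. It gives the time, the measured TCP pose, the force and the opening at its end, in the units of the state.
- observe(): the state, without advancing time (a new reading comes with each control period).
- eyes.grab_frame(name): name is "side" or "top" or "wrist"; returns a dict with "image" (400x640x3 uint8, blue, green, red), "fovy" (degrees; the focal length in pixels is half the picture's height over the tangent of half this angle, whatever the lens; pixels are square), "cx", "cy" (the principal point, pixels), "view" (4x4, takes a point from world to camera coordinates). Camera axes: x right, y up, looking along -z (the intrinsics and any distortion apply to the point x, -y, -z); pixel columns grow to the right and rows downward; lengths in m; the calibration is good to about 2 mm. The wrist camera is an equidistant fisheye: a pixel r from the principal point sees the ray r / f radians off the axis. A picture is of the moment at which its call begins. There is no depth.
- job_done(): hands the job in, once; it reports no verdict.
The state is a dict: "clock": time; "qpos": joint angles; "qd": joint speeds; "joint_efforts": joint torques, N m; "position": TCP position; "tool_rot": TCP orientation; "force": force on the tool from outside, world axes, zero at the start; "moment": the same for the moment, N m; "grip_width": finger opening in m.
Only numpy, scipy, OpenCV 4.12 (cv2) and the standard library are available. Lean on these libraries where they do the work, as an engineer would, in place of code of your own. Each camera call takes 0.05 s, during which the arm holds its last target.

## Working session

There is one attempt and no reset: what is moved stays moved. The work goes in short steps, Python scripts to look and compute and a shell command to move; the robot and the scene stay as the last step left them, time stands still between calls to the robot, and variables do not carry over. Pictures are saved under pics/ and viewed, and the job is handed in when it is done.

```bash
mkdir -p pics; ls
cat > h.py <<'E'
import numpy as np, cv2
from workcell import observe, eyes
def grab(n,fn=None):
    f=eyes.grab_frame(n)
    if fn: cv2.imwrite('pics/'+fn,f['image'])
    return f
def foc(f): return 200/np.tan(np.radians(f['fovy'])/2)
def ray(f,u,v,fish=False):
    F=foc(f); x=(u-f['cx'])/F; y=(v-f['cy'])/F
    if fish:
        r=np.hypot(x,y); d=np.array([x/r*np.sin(r),-y/r*np.sin(r),-np.cos(r)]) if r>1e-9 else np.array([0,0,-1.])
    else: d=np.array([x,-y,-1])
    V=np.array(f['view']); R=V[:3,:3]; o=-R.T@V[:3,3]
    d=R.T@d; return o,d/np.linalg.norm(d)
def onz(f,u,v,z,fish=False):
    o,d=ray(f,u,v,fish); return o+d*(z-o[2])/d[2]
def proj(f,p,fish=False):
    V=np.array(f['view']); c=V[:3,:3]@np.array(p)+V[:3,3]; F=foc(f)
    x,y,z=c[0],-c[1],-c[2]
    if fish:
        r=np.hypot(x,y); t=np.arctan2(r,z); return f['cx']+F*t*x/r, f['cy']+F*t*y/r
    return f['cx']+F*x/z, f['cy']+F*y/z
E
python3 - <<'E'
from h import *
s=observe(); print(s)
for n in ['side','top','wrist']:
    f=grab(n,n+'0.png'); print(n,f['fovy'],f['cx'],f['cy'],np.round(f['view'],3).tolist())
E
```

```text
pics
{'clock': 0.0, 'qpos': array([-1.32420804,  0.52201927, -0.03633233,  1.60000863,  0.02122272,
        1.02111177, -0.11276553]), 'qd': array([ 8.49407292e-04,  4.28243389e-04,  6.04811012e-04, -5.22585021e-06,
        6.03993664e-04, -7.21970212e-04,  8.88867417e-04]), 'joint_efforts': array([-3.74873023e-03, -9.27076936e+01,  1.97830126e+00, -3.69947648e+01,
        1.77066569e-02,  7.86020304e-03,  2.31086062e-06]), 'position': array([0.19462131, 0.59352506, 0.19982221]), 'tool_rot': array([3.14149214e+00, 1.15697345e-03, 1.25404864e+00]), 'force': array([ 0.39524218, -0.76856782, -0.2306958 ]), 'moment': array([0.02027269, 0.03884565, 0.00253435]), 'grip_width': 0.08533572704504594}
side 56.342667076058206 315.4535835127051 202.63265403381433 [[0.851, -0.525, -0.01, -0.537], [0.33, 0.52, 0.788, -0.238], [-0.408, -0.674, 0.615, -0.683], [0.0, 0.0, 0.0, 1.0]]
top 53.29865582144169 322.63163893924406 193.00916406103616 [[0.013, -1.0, -0.015, -0.063], [0.981, 0.01, 0.193, -0.604], [-0.193, -0.017, 0.981, -0.973], [0.0, 0.0, 0.0, 1.0]]
wrist 65.70646984690485 319.5831928951439 204.6257220197267 [[0.312, 0.95, -0.002, -0.624], [-0.906, 0.297, -0.302, 0.04], [-0.286, 0.096, 0.953, -0.38], [0.0, 0.0, 0.0, 1.0]]
```

View pics/top0.png

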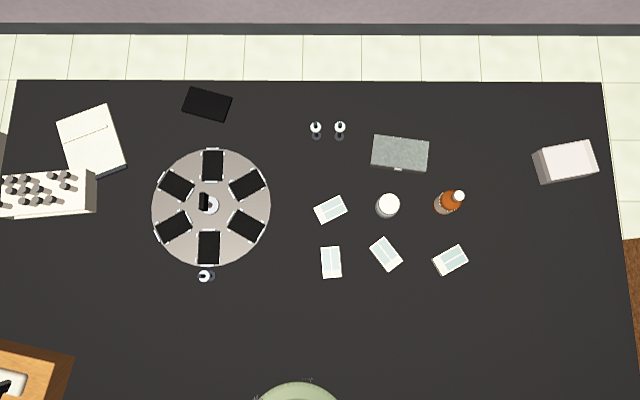

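View pics/side0.png

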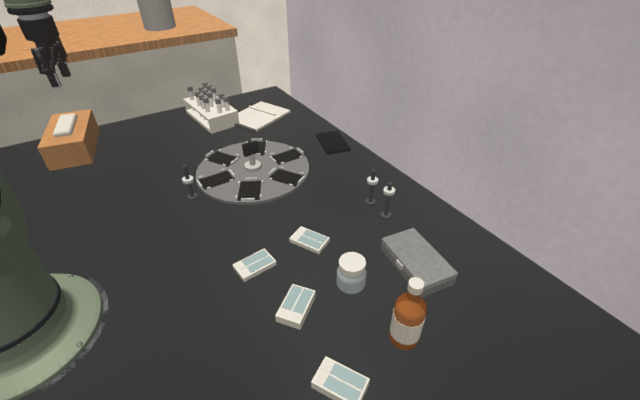

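View pics/wrist0.png

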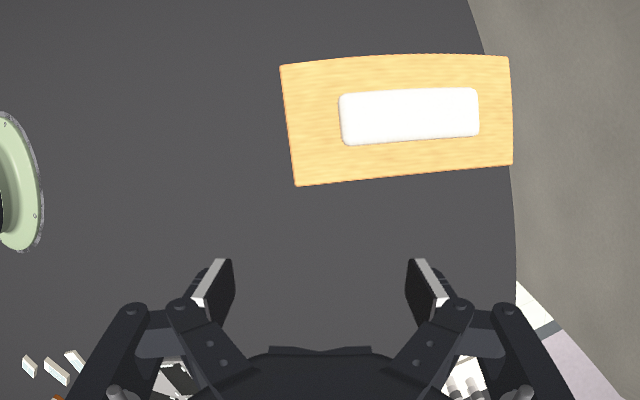

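Run:
```python
import cv2
t=cv2.imread('pics/top0.png'); s=cv2.imread('pics/side0.png')
cv2.imwrite('pics/top_c1.png',cv2.resize(t[140:300,140:290],None,fx=3.7,fy=3.7,interpolation=2))
cv2.imwrite('pics/top_c2.png',cv2.resize(t[110:290,300:480],None,fx=3.3,fy=3.3,interpolation=2))
cv2.imwrite('pics/side_c1.png',cv2.resize(s[120:240,170:420],None,fx=3.2,fy=3.2,interpolation=2))
cv2.imwrite('pics/side_c2.png',cv2.resize(s[215:400,220:400],None,fx=3.2,fy=3.2,interpolation=2))
```

```text
(no output)
```

View pics/top_c1.png

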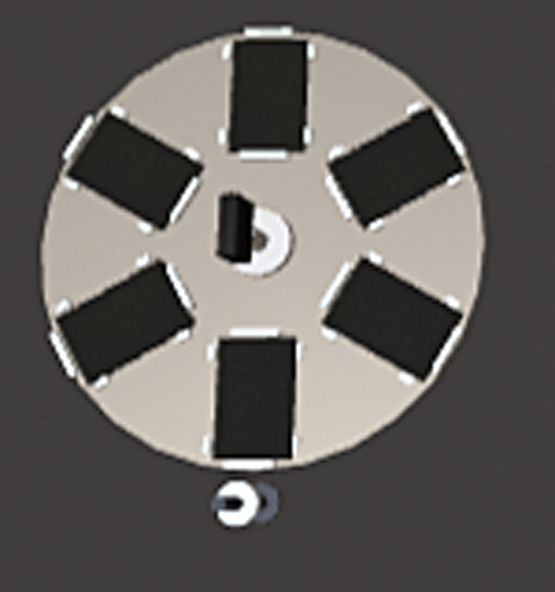

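View pics/top_c2.png

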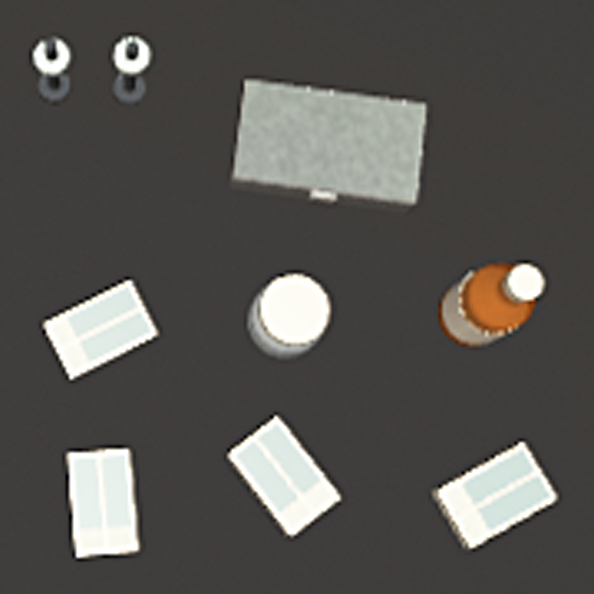

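View pics/side_c1.png

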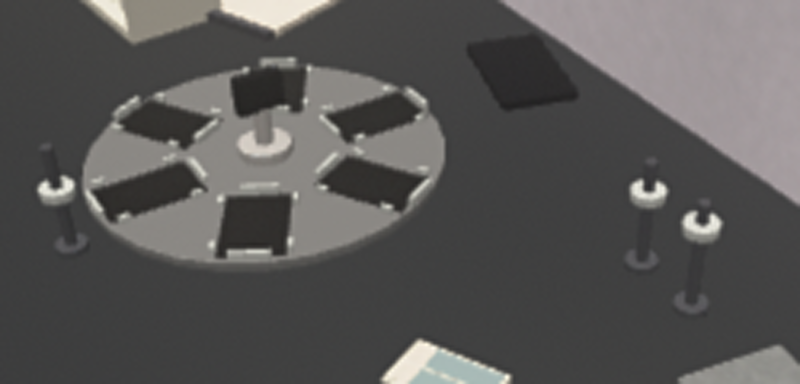

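View pics/side_c2.png

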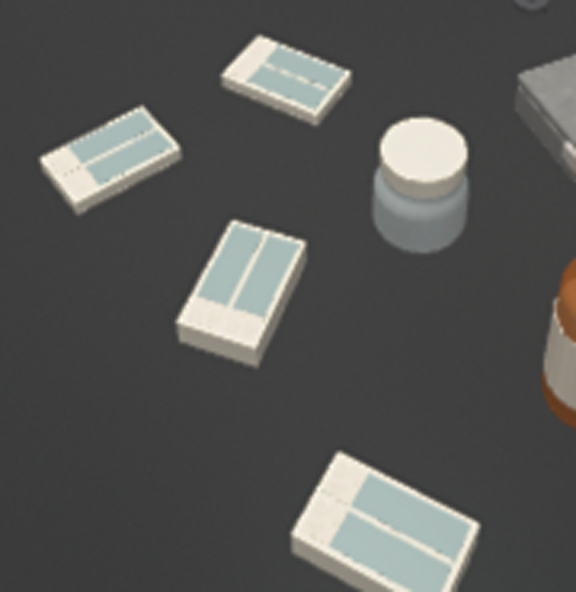

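```bash
cat > m.py <<'E'
from h import *
def rect_at(f,pts,z):
    P=np.array([onz(f,u,v,z)[:2] for u,v in pts.reshape(-1,2)])
    (c,sz,a)=cv2.minAreaRect((P*1000).astype(np.float32))
    if sz[0]<sz[1]: sz=sz[::-1]; a+=90
    a=(a+90)%180-90
    return np.array(c),sz,a
def trays(f,box,thr=185):
    im=f['image'];g=im.min(2); x0,y0,x1,y1=box
    k=4; sub=cv2.resize(im[y0:y1,x0:x1],None,fx=k,fy=k,interpolation=cv2.INTER_CUBIC).min(2)
    m=(sub>thr).astype(np.uint8)
    cs,_=cv2.findContours(m,0,cv2.CHAIN_APPROX_NONE)
    out=[]
    for c in cs:
        if cv2.contourArea(c)>100*k*k:
            p=(c.reshape(-1,2)+.5)/k-.5+[x0,y0]
            out.append(p)
    return out
E
python3 - <<'E'
from m import *
T=dict(np.load('/dev/null')) if 0 else None
f=eyes.grab_frame('top'); s=eyes.grab_frame('side')
for thr in (120,):
  for p in trays(f,(300,190,480,285),thr):
    print(p.mean(0).round(1),end=' ')
    for z in(.012,.02):
        c,sz,a=rect_at(f,p,z); print(z,c.round(1),np.round(sz,1),round(a,1),end=' | ')
    print()
  for p in trays(s,(225,215,400,400),120):
    print('S',p.mean(0).round(1),end=' ')
    for z in(.012,.02):
        c,sz,a=rect_at(s,p,z); print(z,c.round(1),np.round(sz,1),round(a,1),end=' | ')
    print()
# platter
im=f['image'].astype(int); g=im.min(2)
m=((g>95)).astype(np.uint8); m[:, :145]=0;m[:,285:]=0;m[:140]=0;m[268:]=0
cs,_=cv2.findContours(m,0,1); c=max(cs,key=cv2.contourArea)
h=cv2.convexHull(c).reshape(-1,2)
P=np.array([onz(f,u,v,.03)[:2] for u,v in h])*1000
A=np.c_[2*P,np.ones(len(P))]; sol=np.linalg.lstsq(A,(P**2).sum(1),rcond=None)[0]
print('platter',sol[:2],np.sqrt(sol[2]+sol[:2]@sol[:2]))
# pockets
d=((g<60)).astype(np.uint8); d[:, :145]=0;d[:,285:]=0
import itertools
mask=np.zeros_like(d); cv2.fillConvexPoly(mask,cv2.convexHull(c),1)
d&=mask
n,l,st,ce=cv2.connectedComponentsWithStats(d)
for i in range(1,n):
    if st[i,4]>150:
        cc,_=cv2.findContours((l==i).astype(np.uint8),0,1)
        ct,sz,a=rect_at(f,cc[0],.03); print('dark',ce[i].round(1),st[i,4],ct.round(1),np.round(sz,1),round(a,1), onz(f,*ce[i],.03)[:2]*1000)
# collars
def tri(a,b):
    (o1,d1),(o2,d2)=a,b
    t=np.linalg.lstsq(np.c_[d1,-d2],o2-o1,rcond=None)[0]; p1=o1+t[0]*d1;p2=o2+t[1]*d2
    return (p1+p2)/2,np.linalg.norm(p1-p2)
def blobs(F,box,thr=130):
    x0,y0,x1,y1=box; g=F['image'].min(2)[y0:y1,x0:x1]; m=(g>thr).astype(np.uint8)
    n,l,st,ce=cv2.connectedComponentsWithStats(m); return [(ce[i]+[x0,y0],st[i]) for i in range(1,n) if st[i,4]>20]
print(blobs(f,(195,268,220,285)),blobs(f,(305,115,350,140)))
print(blobs(s,(180,170,196,190)),blobs(s,(365,170,400,200)))
a=blobs(f,(195,268,220,285),130);b=blobs(s,(180,170,196,190))
print(tri(ray(f,*a[0][0]),ray(s,*b[0][0])))
for (u,_),(v,_) in itertools.product(blobs(f,(305,115,350,140)),blobs(s,(365,170,400,200))): print(tri(ray(f,*u),ray(s,*v)))
E
```

```text
[330.6 261.9] 0.012 [430.3 -79.1] [83.  51.7] 5.5 | 0.02 [430.1 -79.1] [82.4 51.4] 5.5 | 
[449.  260.1] 0.012 [ 439.5 -389.6] [84.8 52.9] -60.7 | 0.02 [ 439.2 -387.3] [84.2 52.5] -60.7 | 
[385.7 253.8] 0.012 [ 452.7 -223. ] [83.1 53. ] 37.7 | 0.02 [ 452.3 -221.8] [82.4 52.6] 37.7 | 
[330.  209.4] 0.012 [569.1 -76.4] [82.1 52.6] -62.5 | 0.02 [567.9 -76.4] [81.5 52.2] -62.5 | 
[387.1 205.2] 0.012 [ 582.4 -230.3] [68.8 58.3] -44.6 | 0.02 [ 581.1 -229.1] [68.3 57.9] -44.6 | 
S [339.6 381.1] 0.012 [ 437.8 -385.6] [82.4 57.6] -60.9 | 0.02 [ 435.3 -388.7] [81.3 56.8] -60.9 | 
S [394.9 326.4] 0.012 [ 579.6 -355.4] [59.4 16.3] 48.3 | 0.02 [ 575.2 -359. ] [58.6 16.1] 48.3 | 
S [294.9 305.8] 0.012 [ 450.9 -219. ] [91.8 54.9] 37.9 | 0.02 [ 448.3 -224.4] [90.5 54.2] 37.9 | 
S [352.5 268.2] 0.012 [ 597.4 -198.3] [92.  58.6] 49.6 | 0.02 [ 592.8 -204. ] [90.8 57.8] 49.6 | 
S [253.8 264.3] 0.012 [428.3 -80.7] [82.5 58.9] 5.5 | 0.02 [426. -88.] [81.4 58.1] 5.5 | 
S [394.2 243.7] 0.012 [ 712.2 -189.6] [87.  38.8] 48.3 | 0.02 [ 706.  -195.4] [85.8 38.3] 48.3 | 
S [309.6 239.3] 0.012 [565.5 -77.2] [84.8 
[... 884 characters left out ...]
array([29,  6, 12, 11, 81], dtype=int32))]
[(array([187.26530612, 178.73469388]), array([ 2,  5, 11,  8, 49], dtype=int32))] [(array([372.10909091, 179.87272727]), array([ 2,  6, 12,  8, 55], dtype=int32)), (array([388.53968254, 190.01587302]), array([18, 16, 13,  8, 63], dtype=int32))]
(array([0.3900212 , 0.23525863, 0.06257021]), np.float64(0.0027741118071862567))
(array([ 0.77723853, -0.03465609,  0.07249137]), np.float64(0.0015057177549810585))
(array([ 0.8091872 , -0.04147815,  0.02819881]), np.float64(0.03226042537229869))
(array([ 0.74655639, -0.09053949,  0.12203008]), np.float64(0.032473844693804856))
(array([ 0.77612671, -0.09819358,  0.08090552]), np.float64(0.003053156118244394))
```

```bash
cat >> h.py <<'E'
from scipy.spatial.transform import Rotation as Ro
def go(x,y,z,yaw,cmd=None):
    """mm, deg (tool x axis dir; picks nearest of yaw, yaw+-180)"""
    s=observe(); R0=Ro.from_euler('xyz',s['tool_rot']); 
    ya=np.degrees(s['tool_rot'][2]); yaw=yaw+180*np.round((ya-yaw)/180)
    d=R0.as_matrix().T@(np.array([x,y,z])-s['position']*1000)
    rv=(R0.inv()*Ro.from_euler('xyz',[180,0,yaw],degrees=True)).as_rotvec(degrees=True)
    print('now',(s['position']*1000).round(1),'yaw',ya.round(1),'| d',d.round(1),'rot',rv.round(1),'j',s['qpos'].round(2),'F',s['force'].round(1),'w',round(s['grip_width']*1000,1),'t',round(s['clock'],2))
E
python3 - <<'E'
from h import *
s=eyes.grab_frame('side')
# vertical edge pixel heights expected for near corners, thin/thick
for n,c,a in [('A',(430,-79),5.5),('B',(568,-76),-62.5),('C',(452,-222),37.7),('D',(439,-388),-60.7)]:
    r=[proj(s,(c[0]/1000,c[1]/1000,z)) for z in (0,.012,.02)]
    print(n,np.round(r,1).tolist())
go(450,120,200,127.7); go(452,-222,120,127.7)
E
```

```text
A [[255.5, 266.5], [254.8, 262.6], [254.4, 260.0]]
B [[309.6, 241.8], [309.5, 238.0], [309.4, 235.4]]
C [[296.9, 309.1], [296.7, 305.2], [296.5, 302.6]]
D [[340.6, 386.2], [340.8, 382.5], [341.0, 380.0]]
now [194.7 593.8 200.2] yaw 71.8 | d [-370.6  390.2    0.4] rot [ -0.    0.  -55.9] j [-1.32  0.52 -0.04  1.6   0.02  1.02 -0.11] F [-0.2 -0.8  0.4] w 85.3 t 0.3
now [194.7 593.8 200.2] yaw 71.8 | d [-695.   498.6   80.5] rot [ -0.    0.  -55.9] j [-1.32  0.52 -0.04  1.6   0.02  1.02 -0.11] F [-0.2 -0.8  0.4] w 85.3 t 0.3
```

Run:
```python
import cv2
s=cv2.imread('pics/side0.png')
a=cv2.resize(s[245:285,228:280],None,fx=7,fy=7,interpolation=0);b=cv2.resize(s[282:330,270:320],None,fx=7,fy=7,interpolation=0)
c=cv2.resize(s[225:260,285:333],None,fx=7,fy=7,interpolation=0)
import numpy as np
H=340;pad=lambda i:cv2.copyMakeBorder(i,0,H-i.shape[0],0,0,0) if i.shape[0]<H else i[:H]
cv2.imwrite('pics/edges.png',cv2.resize(np.hstack([pad(a),pad(b),pad(c)]),None,fx=.75,fy=.75))
```

```text
(no output)
```

View pics/edges.png

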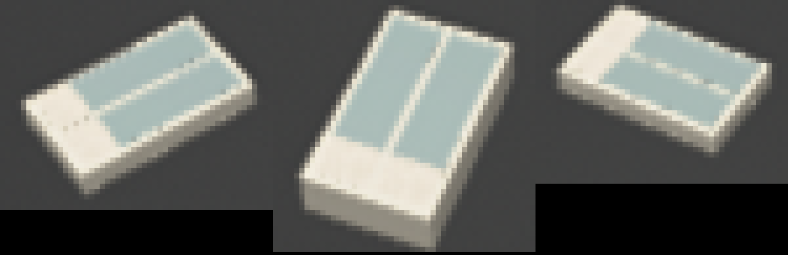

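```bash
R='x'; python3 -m pendant '[{"dx":-370,"dy":390,"az":60},{"dx":-370,"dy":390,"az":60},{"dx":-370,"dy":390,"az":60},{"dx":-370,"dy":390,"az":60},{"dx":-370,"dy":390,"az":60},{"dx":-370,"dy":390,"az":60},{"dx":-370,"dy":390,"az":60},{"dx":-370,"dy":390,"az":60},{"dx":-370,"dy":390,"az":60},{"dx":-370,"dy":390,"az":60,"claw":85}]' 40; python3 -c "
from h import *
go(452,-222,120,-52.3)"
```

```text
now [194.7 593.8 200.2] yaw 71.8 | d [-695.   498.6   80.5] rot [ -0.    0.  -55.9] j [-1.32  0.52 -0.04  1.6   0.02  1.02 -0.11] F [-0.2 -0.8  0.4] w 85.3 t 0.3schema error: expected keys dx, dy, dz, ax, ay, az, claw
```

```bash
sed -i 's/yaw=yaw+180\*np.round((ya-yaw)\/180)/yaw=yaw if cmd else yaw+180*np.round((ya-yaw)\/180)/' h.py
python3 -m pendant '[{"dx":-370,"dy":390,"dz":0,"ax":0,"ay":0,"az":60,"claw":85},{"dx":-370,"dy":390,"dz":0,"ax":0,"ay":0,"az":60,"claw":85},{"dx":-370,"dy":390,"dz":0,"ax":0,"ay":0,"az":60,"claw":85},{"dx":-370,"dy":390,"dz":0,"ax":0,"ay":0,"az":60,"claw":85},{"dx":-370,"dy":390,"dz":0,"ax":0,"ay":0,"az":60,"claw":85},{"dx":-370,"dy":390,"dz":0,"ax":0,"ay":0,"az":60,"claw":85},{"dx":-370,"dy":390,"dz":0,"ax":0,"ay":0,"az":60,"claw":85},{"dx":-370,"dy":390,"dz":0,"ax":0,"ay":0,"az":60,"claw":85},{"dx":-370,"dy":390,"dz":0,"ax":0,"ay":0,"az":60,"claw":85},{"dx":-370,"dy":390,"dz":0,"ax":0,"ay":0,"az":60,"claw":85}]' 40; python3 -c "
from h import *
go(452,-222,120,-52.3,1)"
```

```text
clock: 1.13
position: [0.3931, 0.2255, 0.2007]
tool_rot: [-3.141, -0.0, 0.203]
force: [1.5, 0.6, -0.3]
grip_width: 0.0848
now [393.1 225.5 200.7] yaw 11.6 | d [-32.7 450.2  80.5] rot [-0.  -0.  63.9] j [-0.91  0.26  0.32  2.05 -0.11  0.85 -0.33] F [ 1.5  0.6 -0.3] w 84.8 t 1.13
```

```bash
python3 -m pendant '[{"dx":-33,"dy":450,"dz":50,"ax":0,"ay":0,"az":64,"claw":85},{"dx":-33,"dy":450,"dz":50,"ax":0,"ay":0,"az":64,"claw":85},{"dx":-33,"dy":450,"dz":50,"ax":0,"ay":0,"az":64,"claw":85},{"dx":-33,"dy":450,"dz":50,"ax":0,"ay":0,"az":64,"claw":85},{"dx":-33,"dy":450,"dz":50,"ax":0,"ay":0,"az":64,"claw":85},{"dx":-33,"dy":450,"dz":50,"ax":0,"ay":0,"az":64,"claw":85},{"dx":-33,"dy":450,"dz":50,"ax":0,"ay":0,"az":64,"claw":85},{"dx":-33,"dy":450,"dz":50,"ax":0,"ay":0,"az":64,"claw":85},{"dx":-33,"dy":450,"dz":50,"ax":0,"ay":0,"az":64,"claw":70},{"dx":-33,"dy":450,"dz":50,"ax":0,"ay":0,"az":64,"claw":65}]' 40; python3 -c "
from h import *
go(452,-222,120,-52.3,1)"
```

```text
clock: 1.97
position: [0.4477, -0.1851, 0.1543]
tool_rot: [-3.141, -0.0, -0.918]
force: [0.3, 1.3, 0.5]
grip_width: 0.065
now [ 447.7 -185.1  154.3] yaw -52.6 | d [31.9 19.  34.3] rot [-0.  -0.  -0.3] j [-0.22  0.44  0.64  2.03 -0.37  0.79 -0.27] F [0.3 1.3 0.5] w 65.0 t 1.97
```

```bash
python3 -m pendant '[{"dx":32,"dy":19,"dz":34,"ax":0,"ay":0,"az":0,"claw":64},{"dx":32,"dy":19,"dz":34,"ax":0,"ay":0,"az":0,"claw":64},{"dx":32,"dy":19,"dz":34,"ax":0,"ay":0,"az":0,"claw":64},{"dx":32,"dy":19,"dz":34,"ax":0,"ay":0,"az":0,"claw":64},{"dx":32,"dy":19,"dz":34,"ax":0,"ay":0,"az":0,"claw":64}]' 40; python3 -c "
from h import *
go(452,-222,20,-52.3,1)
f=grab('wrist','w1.png')
for z in(0.02,):
  for dx,dy in((40,25),(40,-25),(-40,-25),(-40,25)):
    a=np.radians(37.7); print(np.round(proj(f,[.452+(dx*np.cos(a)-dy*np.sin(a))/1e3,-.222+(dx*np.sin(a)+dy*np.cos(a))/1e3,z],True),1))
"
```

```text
clock: 2.38
position: [0.4527, -0.2191, 0.121]
tool_rot: [-3.141, 0.0, -0.909]
force: [1.6, 0.5, -0.3]
grip_width: 0.064
now [ 452.7 -219.1  121. ] yaw -52.1 | d [  1.9   2.4 101. ] rot [-0.   0.   0.2] j [-0.1   0.51  0.59  2.01 -0.42  0.73 -0.16] F [ 1.6  0.5 -0.3] w 64.0 t 2.38
[293.3 154.1]
[349.1 154.3]
[346.6 236.9]
[295.  236.8]
```

View pics/w1.png

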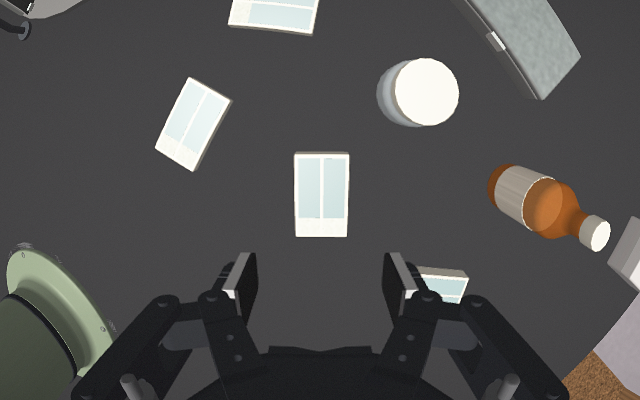

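```bash
python3 -m pendant '[{"dx":0,"dy":0,"dz":40,"ax":0,"ay":0,"az":0,"claw":64},{"dx":0,"dy":0,"dz":80,"ax":0,"ay":0,"az":0,"claw":64},{"dx":0,"dy":0,"dz":95,"ax":0,"ay":0,"az":0,"claw":64},{"dx":0,"dy":0,"dz":105,"ax":0,"ay":0,"az":0,"claw":64},{"dx":0,"dy":0,"dz":110,"ax":0,"ay":0,"az":0,"claw":64},{"dx":0,"dy":0,"dz":110,"ax":0,"ay":0,"az":0,"claw":64},{"dx":0,"dy":0,"dz":110,"ax":0,"ay":0,"az":0,"claw":64}]' 40; python3 -c "
from h import *
go(452,-222,5,-52.3,1)
"
```

```text
clock: 3.02
position: [0.4532, -0.2201, 0.0116]
tool_rot: [-3.141, -0.001, -0.91]
force: [0.7, 0.4, 0.3]
grip_width: 0.0636
now [ 453.2 -220.1   11.6] yaw -52.1 | d [0.8 2.1 6.6] rot [-0.1 -0.1  0.2] j [ 0.03  0.69  0.42  2.07 -0.58  0.5  -0.03] F [0.7 0.4 0.3] w 63.6 t 3.02
```

```bash
python3 -m pendant '[{"dx":1,"dy":2,"dz":5,"ax":0,"ay":0,"az":0,"claw":62},{"dx":1,"dy":2,"dz":8,"ax":0,"ay":0,"az":0,"claw":58},{"dx":1,"dy":2,"dz":8,"ax":0,"ay":0,"az":0,"claw":55},{"dx":1,"dy":2,"dz":8,"ax":0,"ay":0,"az":0,"claw":55}]' 40; python3 -c "
from h import *
go(452,-222,5,-52.3,1)
f=grab('wrist','w2.png');grab('side','s2.png')
"
```

```text
clock: 3.35
position: [0.4515, -0.2222, 0.0027]
tool_rot: [-3.141, -0.0, -0.91]
force: [-0.6, 0.1, -0.2]
grip_width: 0.0552
now [ 451.5 -222.2    2.7] yaw -52.2 | d [ 0.1 -0.6 -2.3] rot [-0.  -0.   0.1] j [ 0.04  0.7   0.41  2.07 -0.58  0.48 -0.02] F [-0.6  0.1 -0.2] w 55.2 t 3.35
```

View pics/w2.png

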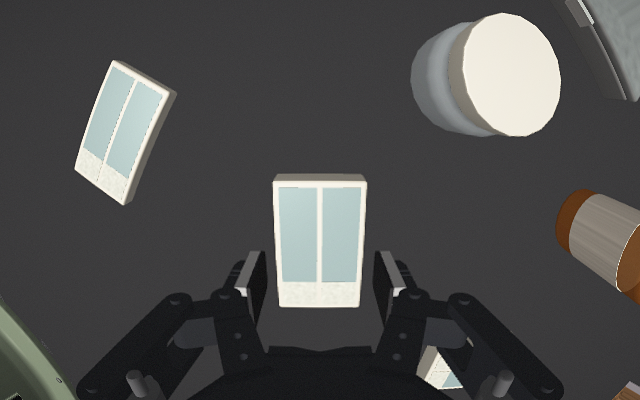

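```bash
python3 -m pendant '[{"dx":0,"dy":0,"dz":0,"ax":0,"ay":0,"az":0,"claw":45},{"dx":0,"dy":0,"dz":0,"ax":0,"ay":0,"az":0,"claw":45},{"dx":0,"dy":0,"dz":0,"ax":0,"ay":0,"az":0,"claw":45},{"dx":0,"dy":0,"dz":0,"ax":0,"ay":0,"az":0,"claw":45},{"dx":0,"dy":0,"dz":-20,"ax":0,"ay":0,"az":0,"claw":45},{"dx":0,"dy":0,"dz":-40,"ax":0,"ay":0,"az":0,"claw":45},{"dx":0,"dy":0,"dz":-60,"ax":0,"ay":0,"az":0,"claw":45},{"dx":0,"dy":0,"dz":-90,"ax":0,"ay":0,"az":0,"claw":45},{"dx":0,"dy":0,"dz":-120,"ax":0,"ay":0,"az":0,"claw":45},{"dx":0,"dy":0,"dz":-120,"ax":0,"ay":0,"az":0,"claw":45}]' 40; python3 -c "
from h import *
go(463.3,239.2,120,-88.7,1)
f=grab('wrist','w3.png');grab('side','s3.png')
"
```

```text
clock: 4.28
position: [0.4531, -0.2233, 0.1268]
tool_rot: [-3.138, -0.004, -0.911]
force: [1.1, 0.7, 0.5]
grip_width: 0.0448
now [ 453.1 -223.3  126.8] yaw -52.2 | d [-359.1 -291.6    6.2] rot [-0.3 -0.2 36.5] j [-0.11  0.51  0.61  2.01 -0.42  0.74 -0.15] F [1.1 0.7 0.5] w 44.8 t 4.28
```

View pics/w3.png

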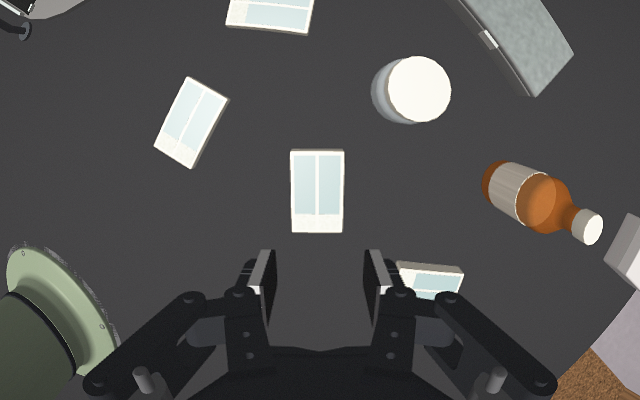

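View pics/s3.png

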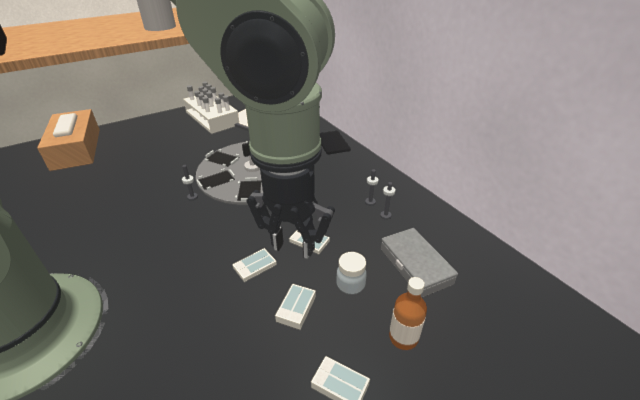

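```bash
cat >> m.py <<'E'
def wtray(f,box,z,thr=150):
    out=[]
    for p in trays(f,box,thr):
        P=np.array([onz(f,u,v,z,True)[:2] for u,v in p])*1000
        c,sz,a=cv2.minAreaRect(P.astype(np.float32))
        if sz[0]<sz[1]: sz=sz[::-1]; a+=90
        out.append((np.round(c,1),np.round(sz,1),round((a+90)%180-90,1)))
    return out
E
python3 - <<'E'
from m import *
f=grab('wrist'); t=grab('top','t3.png')
print(wtray(f,(270,130,370,250),.02))
o=observe(); print(proj(f,o['position'],True), o['position'])
E
```

```text
[(array([ 452.6, -221.6]), array([79.9, 50.3]), 37.4)]
(np.float64(317.67419780314344), np.float64(239.10391215343608)) [ 0.45120006 -0.22184946  0.12200527]
```

View pics/t3.png

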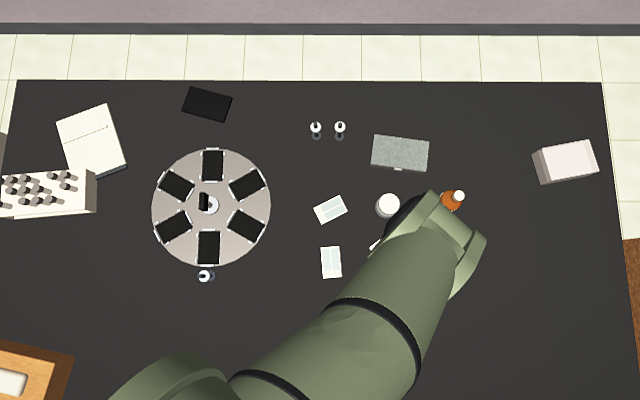

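```bash
python3 -m pendant '[{"dx":0,"dy":0,"dz":0,"ax":0,"ay":0,"az":0,"claw":62},{"dx":0,"dy":0,"dz":30,"ax":0,"ay":0,"az":0,"claw":62},{"dx":0,"dy":0,"dz":70,"ax":0,"ay":0,"az":0,"claw":62},{"dx":0,"dy":0,"dz":95,"ax":0,"ay":0,"az":0,"claw":60},{"dx":0,"dy":0,"dz":110,"ax":0,"ay":0,"az":0,"claw":57},{"dx":0,"dy":0,"dz":117,"ax":0,"ay":0,"az":0,"claw":56},{"dx":0,"dy":0,"dz":120,"ax":0,"ay":0,"az":0,"claw":56},{"dx":0,"dy":0,"dz":120,"ax":0,"ay":0,"az":0,"claw":56}]' 40; python3 -c "
from h import *
go(452.6,-221.6,0,-52.5,1)
"
```

```text
clock: 5.15
position: [0.4511, -0.2224, 0.0023]
tool_rot: [3.141, 0.001, -0.911]
force: [-0.6, -0.9, -0.2]
grip_width: 0.0558
now [ 451.1 -222.4    2.3] yaw -52.2 | d [ 0.3 -1.7  2.3] rot [0.  0.  0.3] j [ 0.04  0.71  0.41  2.07 -0.59  0.49 -0.01] F [-0.6 -0.9 -0.2] w 55.8 t 5.15
```

```bash
python3 -m pendant '[{"dx":0,"dy":-1,"dz":2,"ax":0,"ay":0,"az":0,"claw":56},{"dx":0,"dy":-1,"dz":3,"ax":0,"ay":0,"az":0,"claw":56},{"dx":0,"dy":-1,"dz":4,"ax":0,"ay":0,"az":0,"claw":56},{"dx":0,"dy":-1,"dz":4,"ax":0,"ay":0,"az":0,"claw":56}]' 40; python3 -c "
from h import *
go(452.6,-221.6,0,-52.5,1)
"
```

```text
clock: 5.48
position: [0.4526, -0.2215, -0.0011]
tool_rot: [-3.141, -0.001, -0.91]
force: [0.4, 0.4, -0.2]
grip_width: 0.0558
now [ 452.6 -221.5   -1.1] yaw -52.1 | d [ 0.1  0.  -1.1] rot [-0.  -0.   0.4] j [ 0.04  0.71  0.41  2.07 -0.6   0.48 -0.01] F [ 0.4  0.4 -0.2] w 55.8 t 5.48
```

```bash
python3 -m pendant '[{"dx":0,"dy":0,"dz":0,"ax":0,"ay":0,"az":0,"claw":46},{"dx":0,"dy":0,"dz":0,"ax":0,"ay":0,"az":0,"claw":46},{"dx":0,"dy":0,"dz":0,"ax":0,"ay":0,"az":0,"claw":46},{"dx":0,"dy":0,"dz":0,"ax":0,"ay":0,"az":0,"claw":46}]' 40; python3 -c "
from h import *
go(452.6,-221.6,0,-52.5,1)
grab('wrist','w4.png')
"
```

```text
clock: 5.82
position: [0.4523, -0.2216, -0.0014]
tool_rot: [-3.142, -0.0, -0.91]
force: [0.0, 0.1, -1.0]
grip_width: 0.0459
now [ 452.3 -221.6   -1.4] yaw -52.2 | d [ 0.2 -0.2 -1.4] rot [-0.  -0.   0.3] j [ 0.04  0.71  0.41  2.07 -0.6   0.48 -0.01] F [ 0.   0.1 -1. ] w 45.9 t 5.82
```

View pics/w4.png

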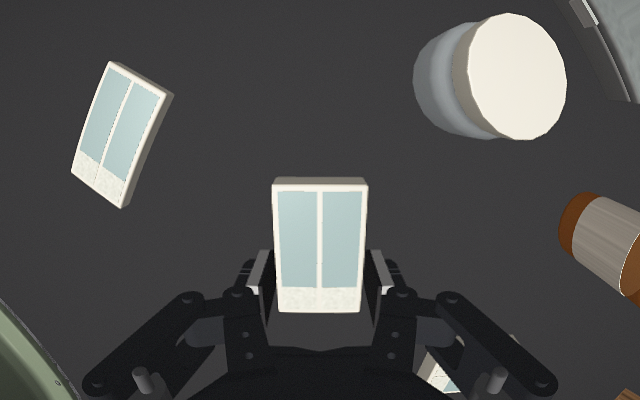

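```bash
python3 -m pendant '[{"dx":0,"dy":0,"dz":0,"ax":0,"ay":0,"az":0,"claw":40},{"dx":0,"dy":0,"dz":0,"ax":0,"ay":0,"az":0,"claw":35},{"dx":0,"dy":0,"dz":0,"ax":0,"ay":0,"az":0,"claw":30},{"dx":0,"dy":0,"dz":0,"ax":0,"ay":0,"az":0,"claw":30}]' 40; python3 -c "
from h import *
go(452.6,-221.6,0,-52.5,1)
grab('wrist','w5.png')
"
```

```text
clock: 6.2
position: [0.4522, -0.2216, -0.0015]
tool_rot: [3.142, 0.0, -0.91]
force: [0.0, 0.7, 0.2]
grip_width: 0.0296
now [ 452.2 -221.6   -1.5] yaw -52.2 | d [ 0.3 -0.3 -1.5] rot [0.  0.  0.3] j [ 0.04  0.71  0.41  2.07 -0.6   0.48 -0.01] F [0.  0.7 0.2] w 29.6 t 6.2
```

View pics/w5.png

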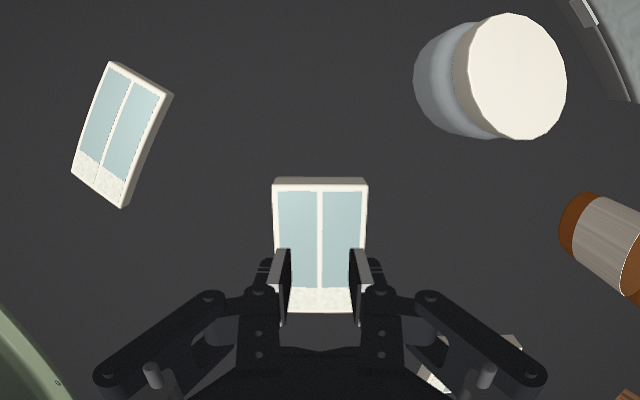

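Run:
```python
from h import *
f=grab('wrist'); o=observe(); R=Ro.from_euler('xyz',o['tool_rot']).as_matrix(); p=o['position']
V=np.array(f['view']); print('cam in tool mm',R.T@(-V[:3,:3].T@V[:3,3]-p)*1000)
for k in (0,5,10,15,20,25,30,40,57):
    print(k,[np.round(proj(f,p+R@np.array([sx*.0148,sy*.011,-k/1000]),True),0).tolist() for sx in(-1,1) for sy in (-1,1)])
import cv2
cv2.imwrite('pics/w5c.png',cv2.resize(f['image'][230:350,230:410],None,fx=4,fy=4,interpolation=2))
```

```text
cam in tool mm [   0.39800902  -77.0963169  -173.71642859]
0 [[294.0, 222.0], [295.0, 255.0], [343.0, 222.0], [342.0, 255.0]]
5 [[294.0, 225.0], [295.0, 259.0], [344.0, 225.0], [343.0, 259.0]]
10 [[293.0, 229.0], [294.0, 263.0], [345.0, 229.0], [344.0, 263.0]]
15 [[292.0, 232.0], [293.0, 267.0], [345.0, 232.0], [344.0, 267.0]]
20 [[291.0, 235.0], [293.0, 271.0], [346.0, 235.0], [345.0, 271.0]]
25 [[291.0, 239.0], [292.0, 275.0], [347.0, 239.0], [345.0, 275.0]]
30 [[290.0, 243.0], [291.0, 280.0], [348.0, 243.0], [346.0, 280.0]]
40 [[288.0, 252.0], [290.0, 290.0], [349.0, 252.0], [348.0, 290.0]]
57 [[284.0, 269.0], [287.0, 310.0], [353.0, 269.0], [351.0, 310.0]]
```

View pics/w5c.png

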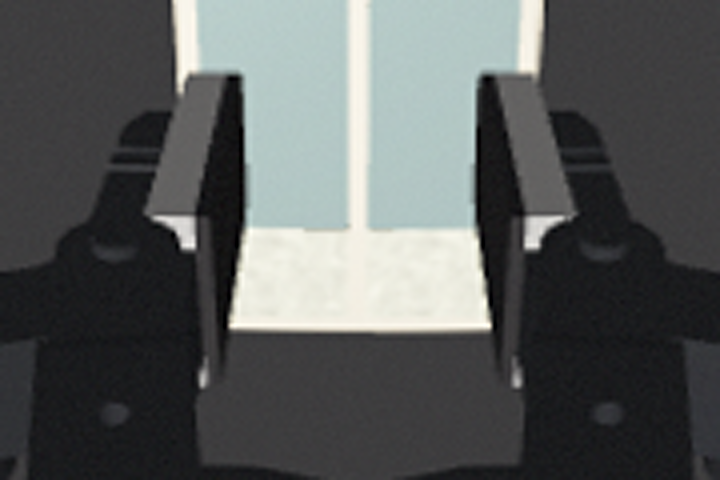

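```bash
python3 -m pendant '[{"dx":0,"dy":0,"dz":0,"ax":0,"ay":0,"az":0,"claw":62},{"dx":0,"dy":0,"dz":0,"ax":0,"ay":0,"az":0,"claw":62},{"dx":0,"dy":0,"dz":0,"ax":0,"ay":0,"az":0,"claw":62},{"dx":0,"dy":0,"dz":0,"ax":0,"ay":0,"az":0,"claw":62},{"dx":0,"dy":0,"dz":5,"ax":0,"ay":0,"az":0,"claw":60},{"dx":0,"dy":0,"dz":10,"ax":0,"ay":0,"az":0,"claw":60},{"dx":0,"dy":0,"dz":12,"ax":0,"ay":0,"az":0,"claw":60},{"dx":0,"dy":0,"dz":12,"ax":0,"ay":0,"az":0,"claw":60}]' 40; python3 -c "
from h import *
go(452.6,-221.6,0,-52.5,1)
f=grab('wrist','w6.png')
s=grab('side','s6.png'); cv2.imwrite('pics/s6c.png',cv2.resize(s['image'][230:350,240:400],None,fx=4,fy=4))
"
```

```text
clock: 6.97
position: [0.4518, -0.2214, -0.0142]
tool_rot: [3.141, 0.001, -0.91]
force: [-0.1, -0.4, -0.4]
grip_width: 0.06
now [ 451.8 -221.4  -14.2] yaw -52.2 | d [  0.6  -0.5 -14.2] rot [0.  0.1 0.3] j [ 0.06  0.73  0.38  2.07 -0.61  0.45  0.  ] F [-0.1 -0.4 -0.4] w 60.0 t 6.97
```

View pics/w6.png

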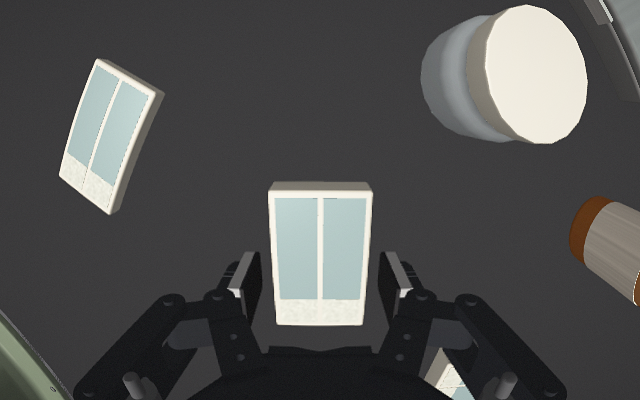

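View pics/s6c.png

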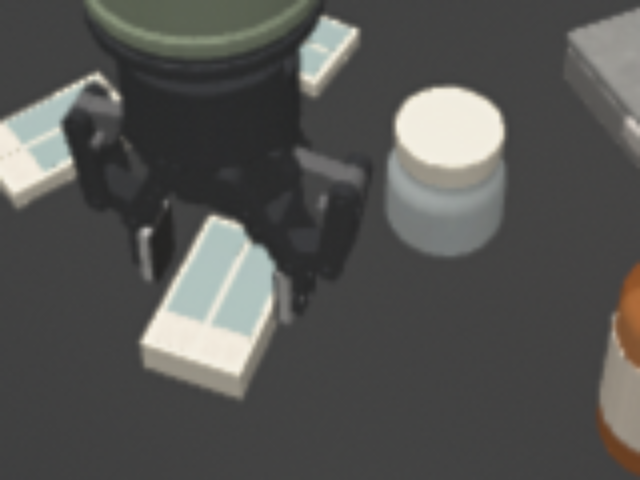

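```bash
python3 -m pendant '[{"dx":0,"dy":0,"dz":4,"ax":0,"ay":0,"az":0,"claw":60},{"dx":0,"dy":0,"dz":8,"ax":0,"ay":0,"az":0,"claw":60},{"dx":0,"dy":0,"dz":10,"ax":0,"ay":0,"az":0,"claw":60},{"dx":0,"dy":0,"dz":10,"ax":0,"ay":0,"az":0,"claw":60}]' 40;
python3 -m pendant '[{"dx":0,"dy":0,"dz":1,"ax":0,"ay":0,"az":0,"claw":60},{"dx":0,"dy":0,"dz":2,"ax":0,"ay":0,"az":0,"claw":60},{"dx":0,"dy":0,"dz":2,"ax":0,"ay":0,"az":0,"claw":60}]' 40;
python3 -m pendant '[{"dx":0,"dy":0,"dz":0,"ax":0,"ay":0,"az":0,"claw":40},{"dx":0,"dy":0,"dz":0,"ax":0,"ay":0,"az":0,"claw":40},{"dx":0,"dy":0,"dz":0,"ax":0,"ay":0,"az":0,"claw":40},{"dx":0,"dy":0,"dz":0,"ax":0,"ay":0,"az":0,"claw":40}]' 40
python3 -c "
from h import *
go(452.6,-221.6,0,-52.5,1)
f=grab('wrist','w7.png')
s=grab('side','s7.png'); cv2.imwrite('pics/s7c.png',cv2.resize(s['image'][230:350,240:400],None,fx=4,fy=4))
"
```

```text
clock: 7.4
position: [0.4519, -0.2215, -0.024]
tool_rot: [3.141, 0.001, -0.91]
force: [-1.0, 0.4, 1.0]
grip_width: 0.0602
clock: 7.65
position: [0.4521, -0.2216, -0.0256]
tool_rot: [3.142, 0.0, -0.91]
force: [-0.6, -0.8, 0.2]
grip_width: 0.0604
clock: 7.98
position: [0.4522, -0.2215, -0.0252]
tool_rot: [-3.141, 0.0, -0.91]
force: [-1.8, 0.7, 6.4]
grip_width: 0.0488
now [ 452.2 -221.5  -25.2] yaw -52.2 | d [  0.3  -0.3 -25.2] rot [-0.   0.   0.3] j [ 0.07  0.75  0.36  2.07 -0.62  0.43  0.01] F [-1.8  0.7  6.4] w 48.8 t 7.98
```

View pics/w7.png

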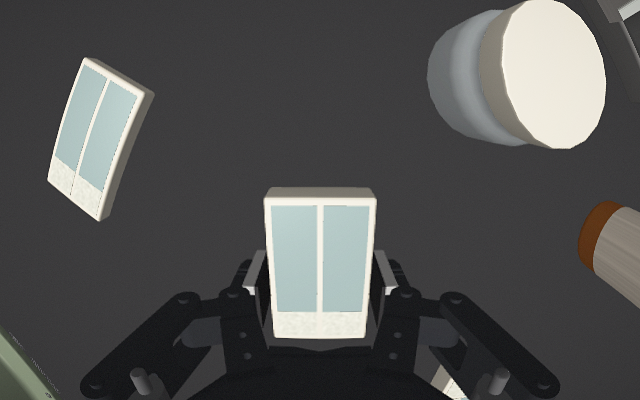

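View pics/s7c.png

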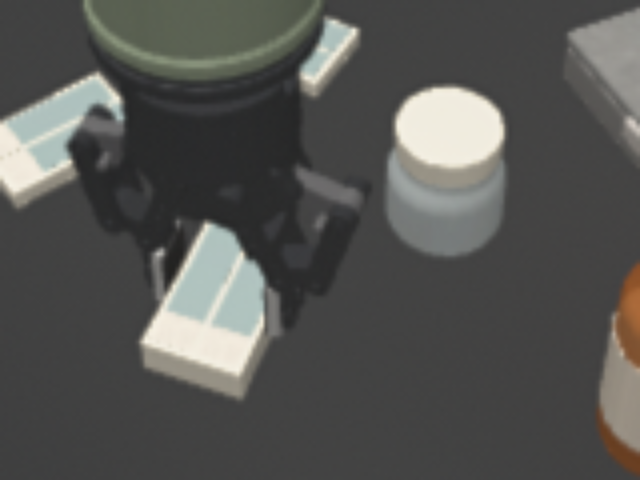

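```bash
python3 -m pendant '[{"dx":0,"dy":0,"dz":-5,"ax":0,"ay":0,"az":0,"claw":40},{"dx":0,"dy":0,"dz":-20,"ax":0,"ay":0,"az":0,"claw":40},{"dx":0,"dy":0,"dz":-45,"ax":0,"ay":0,"az":0,"claw":40},{"dx":0,"dy":0,"dz":-75,"ax":0,"ay":0,"az":0,"claw":40},{"dx":0,"dy":0,"dz":-105,"ax":0,"ay":0,"az":0,"claw":40},{"dx":0,"dy":0,"dz":-125,"ax":0,"ay":0,"az":0,"claw":40},{"dx":0,"dy":0,"dz":-135,"ax":0,"ay":0,"az":0,"claw":40}]' 50
python3 -c "
from h import *
go(463.3,239.2,110,-88.7,1)
f=grab('wrist','w8.png')
"
```

```text
clock: 8.67
position: [0.453, -0.2219, 0.1121]
tool_rot: [-3.14, -0.002, -0.91]
force: [0.6, 0.9, -0.4]
grip_width: 0.0487
now [ 453.  -221.9  112.1] yaw -52.2 | d [-357.8 -291.     1.8] rot [-0.1 -0.1 36.5] j [-0.1   0.53  0.6   2.02 -0.45  0.72 -0.13] F [ 0.6  0.9 -0.4] w 48.7 t 8.67
```

View pics/w8.png

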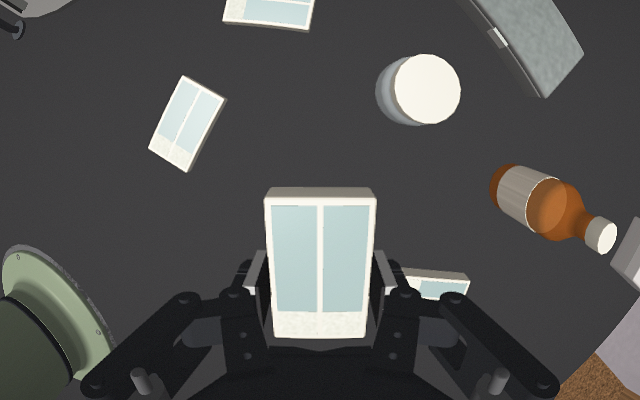

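```bash
python3 -m pendant '[{"dx":-12,"dy":-10,"dz":0,"ax":0,"ay":0,"az":1,"claw":40},{"dx":-36,"dy":-29,"dz":0,"ax":0,"ay":0,"az":4,"claw":40},{"dx":-62,"dy":-50,"dz":0,"ax":0,"ay":0,"az":7,"claw":40},{"dx":-90,"dy":-73,"dz":0,"ax":0,"ay":0,"az":10,"claw":40},{"dx":-118,"dy":-96,"dz":0,"ax":0,"ay":0,"az":13,"claw":40},{"dx":-146,"dy":-119,"dz":0,"ax":0,"ay":0,"az":16,"claw":40},{"dx":-174,"dy":-142,"dz":0,"ax":0,"ay":0,"az":19,"claw":40},{"dx":-202,"dy":-164,"dz":0,"ax":0,"ay":0,"az":22,"claw":40},{"dx":-230,"dy":-187,"dz":0,"ax":0,"ay":0,"az":25,"claw":40},{"dx":-255,"dy":-207,"dz":0,"ax":0,"ay":0,"az":28,"claw":40}]' 50
python3 -c "
from h import *
go(463.3,239.2,110,-88.7,1)
"
```

```text
clock: 9.55
position: [0.4585, 0.109, 0.1085]
tool_rot: [3.141, -0.0, -1.401]
force: [0.5, 1.7, -1.0]
grip_width: 0.0486
now [458.5 109.  108.5] yaw -80.2 | d [-127.5  -26.8   -1.5] rot [ 0.1 -0.   8.5] j [-0.93  0.55  0.78  2.11 -0.6   0.72 -1.16] F [ 0.5  1.7 -1. ] w 48.6 t 9.55
```

```bash
python3 -m pendant '[{"dx":-25,"dy":-5,"dz":0,"ax":0,"ay":0,"az":2,"claw":40},{"dx":-50,"dy":-10,"dz":0,"ax":0,"ay":0,"az":4,"claw":40},{"dx":-75,"dy":-15,"dz":0,"ax":0,"ay":0,"az":6,"claw":40},{"dx":-98,"dy":-20,"dz":0,"ax":0,"ay":0,"az":8,"claw":40},{"dx":-114,"dy":-24,"dz":0,"ax":0,"ay":0,"az":8.5,"claw":40},{"dx":-124,"dy":-26,"dz":0,"ax":0,"ay":0,"az":8.5,"claw":40},{"dx":-127.5,"dy":-27,"dz":0,"ax":0,"ay":0,"az":8.5,"claw":40},{"dx":-127.5,"dy":-27,"dz":0,"ax":0,"ay":0,"az":8.5,"claw":40},{"dx":-127.5,"dy":-27,"dz":0,"ax":0,"ay":0,"az":8.5,"claw":40}]' 50
python3 - <<'E'
from h import *
import m
go(463.3,239.2,110,-88.7,1)
f=grab('wrist','w9.png'); p=observe()['position']*1000
print(m.wtray(f,(255,180,390,350),(p[2]+45)/1000))
E
```

```text
clock: 10.3
position: [0.464, 0.2358, 0.1093]
tool_rot: [3.141, -0.001, -1.548]
force: [0.3, 0.7, 0.6]
grip_width: 0.0487
now [464.  235.8 109.3] yaw -88.7 | d [-3.4  0.6 -0.7] rot [ 0. -0.  0.] j [-1.16  0.64  0.83  1.99 -0.66  0.8  -1.5 ] F [0.3 0.7 0.6] w 48.7 t 10.3
[(array([468.4, 234.6]), array([87.5, 62.2]), 1.3)]
```

View pics/w9.png

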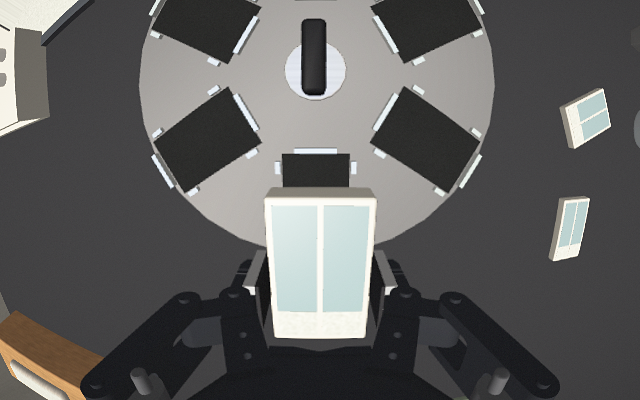

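Run:
```python
from h import *
f=grab('wrist'); p=observe()['position']*1000
cv2.imwrite('pics/w9c.png',cv2.resize(f['image'][175:350,240:400],None,fx=3.4,fy=3.4,interpolation=2))
for dz in (40,45,50):
    q=np.array([onz(f,u,v,(p[2]+dz)/1000,True)*1000 for u,v in ((265,198),(376,197.5),(366,338),(274,338))])
    print(dz,p.round(1),q[:,:2].mean(0).round(1),[np.linalg.norm(q[i]-q[i-1]).round(1) for i in range(4)])
go(463.3,239.2,110,-88.7,1)
# pocket lugs: project bay predicted rectangle
for c in ((463.3,239.2),):
    a=np.radians(1.3)
    for dx,dy in((44,29),(44,-29),(0,0)): print(np.round(proj(f,[(c[0]+dx*np.cos(a)-dy*np.sin(a))/1e3,(c[1]+dx*np.sin(a)+dy*np.cos(a))/1e3,.03],True),1))
print(proj(f,[.5733,.2417,.110],True))
```

```text
40 [464.1 235.8 109.5] [461. 235.] [np.float64(82.8), np.float64(50.4), np.float64(83.1), np.float64(52.4)]
45 [464.1 235.8 109.5] [464.  235.1] [np.float64(79.7), np.float64(48.5), np.float64(80.0), np.float64(50.5)]
50 [464.1 235.8 109.5] [467.  235.2] [np.float64(76.6), np.float64(46.6), np.float64(76.9), np.float64(48.5)]
now [464.1 235.8 109.5] yaw -88.7 | d [-3.4  0.7 -0.5] rot [ 0. -0. -0.] j [-1.16  0.64  0.83  1.99 -0.66  0.8  -1.5 ] F [ 0.8 -0.1 -0.6] w 48.5 t 10.4
[279.6 151.6]
[350.  151.4]
[315.  202.5]
(np.float64(312.30977797463294), np.float64(53.34257561627041))
```

View pics/w9c.png

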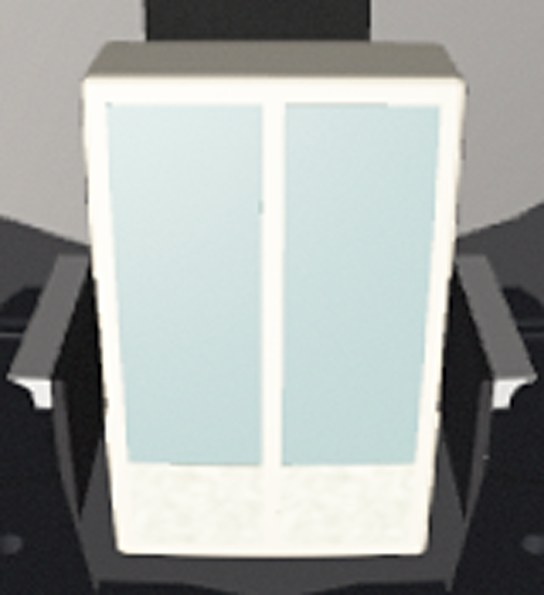

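```bash
python3 -m pendant '[{"dx":-3.5,"dy":0.5,"dz":10,"ax":0,"ay":0,"az":0,"claw":40},{"dx":-3.5,"dy":0.5,"dz":30,"ax":0,"ay":0,"az":0,"claw":40},{"dx":-3.5,"dy":0.5,"dz":55,"ax":0,"ay":0,"az":0,"claw":40},{"dx":-3.5,"dy":0.5,"dz":75,"ax":0,"ay":0,"az":0,"claw":40},{"dx":-3.5,"dy":0.5,"dz":85,"ax":0,"ay":0,"az":0,"claw":40},{"dx":-3.5,"dy":0.5,"dz":87,"ax":0,"ay":0,"az":0,"claw":40},{"dx":-3.5,"dy":0.5,"dz":87,"ax":0,"ay":0,"az":0,"claw":40},{"dx":-3.5,"dy":0.5,"dz":87,"ax":0,"ay":0,"az":0,"claw":40}]' 50
python3 - <<'E'
from h import *
go(463.3,239.2,6,-88.7,1)
f=grab('wrist','w10.png'); 
s=grab('side','s10.png'); cv2.imwrite('pics/s10c.png',cv2.resize(s['image'][100:230,150:330],None,fx=4,fy=4))
for v in (265,376): print(v)
E
```

```text
clock: 11.07
position: [0.4639, 0.2405, 0.0232]
tool_rot: [-3.141, 0.0, -1.548]
force: [0.0, 0.2, -0.4]
grip_width: 0.0487
now [463.9 240.5  23.2] yaw -88.7 | d [ 1.3  0.7 17.2] rot [-0.  0.  0.] j [-1.06  0.76  0.67  2.02 -0.8   0.64 -1.39] F [ 0.   0.2 -0.4] w 48.7 t 11.07
265
376
```

View pics/w10.png

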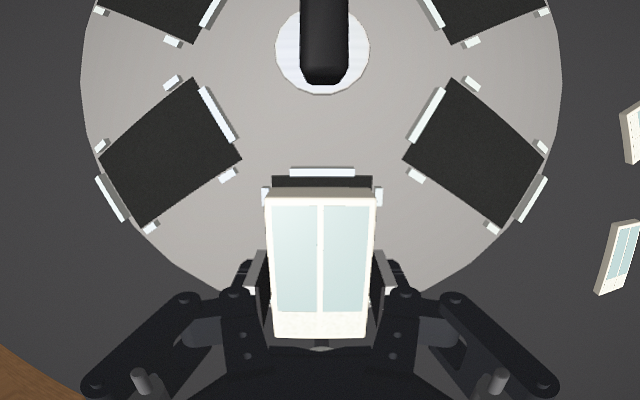

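View pics/s10c.png

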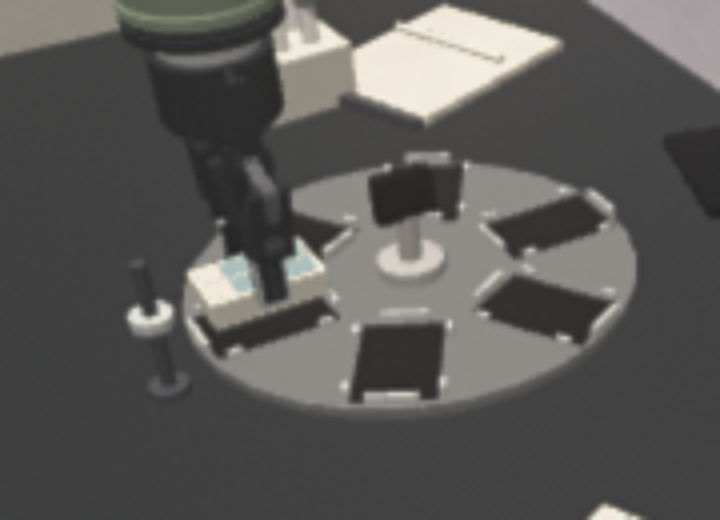

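```bash
python3 -m pendant '[{"dx":1.3,"dy":0.6,"dz":5,"ax":0,"ay":0,"az":0,"claw":40},{"dx":1.3,"dy":0.6,"dz":10,"ax":0,"ay":0,"az":0,"claw":40},{"dx":1.3,"dy":0.6,"dz":14,"ax":0,"ay":0,"az":0,"claw":40},{"dx":1.3,"dy":0.6,"dz":16,"ax":0,"ay":0,"az":0,"claw":40},{"dx":1.3,"dy":0.6,"dz":17,"ax":0,"ay":0,"az":0,"claw":40},{"dx":1.3,"dy":0.6,"dz":17.5,"ax":0,"ay":0,"az":0,"claw":40},{"dx":1.3,"dy":0.6,"dz":17.5,"ax":0,"ay":0,"az":0,"claw":40}]' 50
python3 - <<'E'
from h import *
go(463.3,239.2,6,-88.7,1)
f=grab('wrist','w11.png');
E
```

```text
clock: 11.75
position: [0.4628, 0.2391, 0.005]
tool_rot: [3.141, -0.0, -1.547]
force: [0.5, -0.4, -1.7]
grip_width: 0.0482
now [462.8 239.1   5. ] yaw -88.7 | d [-0.1 -0.5 -1. ] rot [ 0. -0.  0.] j [-1.03  0.79  0.64  2.03 -0.83  0.6  -1.37] F [ 0.5 -0.4 -1.7] w 48.2 t 11.75
```

View pics/w11.png

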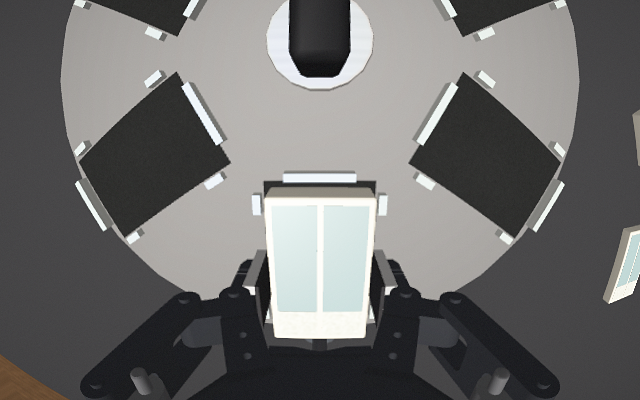

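```bash
python3 -m pendant '[{"dx":0,"dy":0,"dz":0.7,"ax":0,"ay":0,"az":0,"claw":40},{"dx":0,"dy":0,"dz":1.5,"ax":0,"ay":0,"az":0,"claw":40},{"dx":0,"dy":0,"dz":1.5,"ax":0,"ay":0,"az":0,"claw":40}]' 50
python3 - <<'E'
from h import *
go(463.3,239.2,6,-88.7,1)
f=grab('wrist','w12.png');
E
```

```text
clock: 12.05
position: [0.463, 0.2394, 0.0048]
tool_rot: [-3.141, 0.002, -1.548]
force: [-9.8, -1.4, 34.8]
grip_width: 0.0486
now [463.  239.4   4.8] yaw -88.7 | d [ 0.2 -0.3 -1.2] rot [-0.   0.1  0. ] j [-1.03  0.79  0.63  2.03 -0.84  0.6  -1.36] F [-9.8 -1.4 34.8] w 48.6 t 12.05
```

```bash
python3 -m pendant '[{"dx":0,"dy":0,"dz":-1,"ax":0,"ay":0,"az":0,"claw":40},{"dx":0,"dy":0,"dz":-1.3,"ax":0,"ay":0,"az":0,"claw":52},{"dx":0,"dy":0,"dz":-1.3,"ax":0,"ay":0,"az":0,"claw":58},{"dx":0,"dy":0,"dz":-1.3,"ax":0,"ay":0,"az":0,"claw":62},{"dx":0,"dy":0,"dz":-1.3,"ax":0,"ay":0,"az":0,"claw":62},{"dx":0,"dy":0,"dz":-15,"ax":0,"ay":0,"az":0,"claw":62},{"dx":0,"dy":0,"dz":-40,"ax":0,"ay":0,"az":0,"claw":62},{"dx":0,"dy":0,"dz":-75,"ax":0,"ay":0,"az":0,"claw":62},{"dx":0,"dy":0,"dz":-110,"ax":0,"ay":0,"az":0,"claw":62}]' 50
python3 - <<'E'
from m import *
go(430.2,-79.1,110,-84.5,1)
f=grab('wrist','w13.png'); t=grab('top')
cv2.imwrite('pics/t13c.png',cv2.resize(t['image'][140:300,140:290],None,fx=3.7,fy=3.7,interpolation=2))
print(wtray(f,(270,150,370,250),.05,165))
E
```

```text
clock: 12.85
position: [0.4624, 0.2385, 0.1143]
tool_rot: [3.14, -0.002, -1.548]
force: [0.7, 1.9, -0.4]
grip_width: 0.0619
now [462.4 238.5 114.3] yaw -88.7 | d [316.8  39.4   4.9] rot [ 0.1 -0.1 -4.2] j [-1.17  0.64  0.84  1.98 -0.65  0.81 -1.51] F [ 0.7  1.9 -0.4] w 61.9 t 12.85
[(array([463.7, 239.1]), array([78.8, 50. ]), 1.0), (array([469.2, 204.4]), array([81.9, 17.4]), 1.0), (array([467.7, 272.5]), array([81.9, 16. ]), 1.1)]
```

View pics/w13.png

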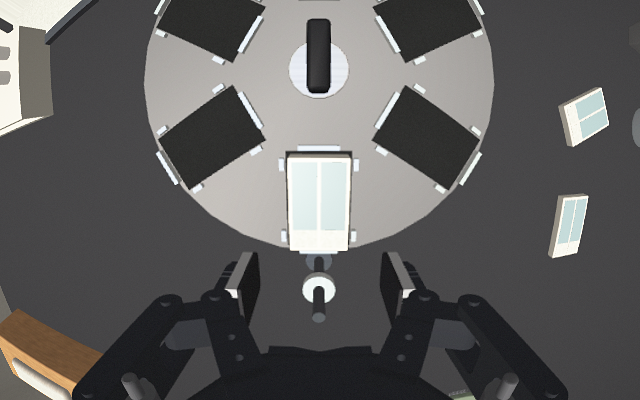

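```bash
python3 -m pendant '[{"dx":41,"dy":5,"dz":0,"ax":0,"ay":0,"az":-1,"claw":62},{"dx":82,"dy":10,"dz":0,"ax":0,"ay":0,"az":-2,"claw":62},{"dx":123,"dy":15,"dz":0,"ax":0,"ay":0,"az":-3,"claw":62},{"dx":164,"dy":20,"dz":0,"ax":0,"ay":0,"az":-4,"claw":62},{"dx":205,"dy":25,"dz":0,"ax":0,"ay":0,"az":-4.2,"claw":62},{"dx":246,"dy":30,"dz":0,"ax":0,"ay":0,"az":-4.2,"claw":62},{"dx":286,"dy":35,"dz":0,"ax":0,"ay":0,"az":-4.2,"claw":62},{"dx":310,"dy":38,"dz":4,"ax":0,"ay":0,"az":-4.2,"claw":62},{"dx":317,"dy":39.5,"dz":5,"ax":0,"ay":0,"az":-4.2,"claw":62},{"dx":317,"dy":39.5,"dz":5,"ax":0,"ay":0,"az":-4.2,"claw":62}]' 50
python3 - <<'E'
from m import *
go(430.2,-79.1,20,-84.5,1)
f=grab('wrist','w14.png')
print(wtray(f,(270,130,370,260),.012,150))
E
```

```text
clock: 13.78
position: [0.4303, -0.0805, 0.1084]
tool_rot: [3.141, -0.0, -1.478]
force: [0.9, -0.8, 0.6]
grip_width: 0.0622
now [430.3 -80.5 108.4] yaw -84.7 | d [-1.4 -0.1 88.4] rot [ 0.  -0.  -0.2] j [-0.54  0.5   0.78  2.19 -0.58  0.67 -0.83] F [ 0.9 -0.8  0.6] w 62.2 t 13.78
[(array([430.4, -78.8]), array([80. , 50.3]), 5.5)]
```

View pics/w14.png

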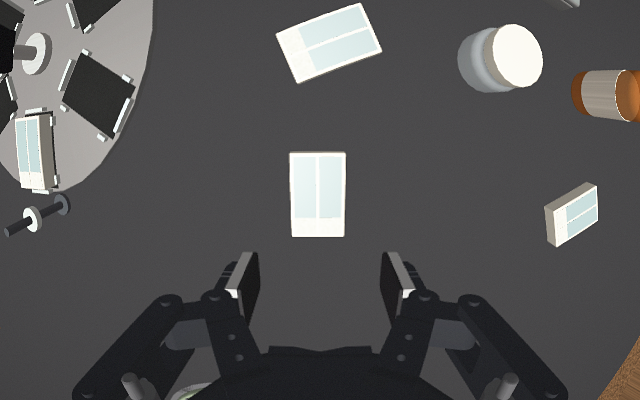

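```bash
python3 -m pendant '[{"dx":-1,"dy":0,"dz":35,"ax":0,"ay":0,"az":0,"claw":62},{"dx":-1.3,"dy":0,"dz":70,"ax":0,"ay":0,"az":0,"claw":60},{"dx":-1.3,"dy":0,"dz":100,"ax":0,"ay":0,"az":0,"claw":60},{"dx":-1.3,"dy":0,"dz":118,"ax":0,"ay":0,"az":0,"claw":60},{"dx":-1.3,"dy":0,"dz":127,"ax":0,"ay":0,"az":0,"claw":60},{"dx":-1.3,"dy":0,"dz":131,"ax":0,"ay":0,"az":0,"claw":60},{"dx":-1.3,"dy":0,"dz":132,"ax":0,"ay":0,"az":0,"claw":60},{"dx":-1.3,"dy":0,"dz":132,"ax":0,"ay":0,"az":0,"claw":60}]' 50
python3 - <<'E'
from m import *
go(430.4,-78.8,-25.5,-84.5,1)
E
```

```text
clock: 14.5
position: [0.431, -0.0766, -0.0233]
tool_rot: [-3.141, 0.0, -1.473]
force: [-1.0, 0.3, 0.5]
grip_width: 0.0601
now [431.  -76.6 -23.3] yaw -84.4 | d [2.1 0.8 2.2] rot [-0.   0.   0.1] j [-0.28  0.72  0.42  2.23 -0.87  0.36 -0.58] F [-1.   0.3  0.5] w 60.1 t 14.5
```

```bash
python3 -m pendant '[{"dx":1.5,"dy":0.7,"dz":1.5,"ax":0,"ay":0,"az":0,"claw":60},{"dx":2,"dy":0.8,"dz":2,"ax":0,"ay":0,"az":0,"claw":58},{"dx":2,"dy":0.8,"dz":2,"ax":0,"ay":0,"az":0,"claw":56}]' 50
python3 -m pendant '[{"dx":0,"dy":0,"dz":0,"ax":0,"ay":0,"az":0,"claw":50},{"dx":0,"dy":0,"dz":0,"ax":0,"ay":0,"az":0,"claw":40},{"dx":0,"dy":0,"dz":0,"ax":0,"ay":0,"az":0,"claw":40},{"dx":0,"dy":0,"dz":0,"ax":0,"ay":0,"az":0,"claw":40}]' 50
python3 - <<'E'
from m import *
go(430.4,-78.8,-25.5,-84.5,1)
grab('wrist','w15.png')
E
```

```text
clock: 14.75
position: [0.4304, -0.0794, -0.0251]
tool_rot: [-3.141, -0.0, -1.474]
force: [0.2, -0.7, 0.1]
grip_width: 0.0559
clock: 15.08
position: [0.4303, -0.0792, -0.0248]
tool_rot: [-3.141, 0.001, -1.474]
force: [-3.0, 3.0, 21.4]
grip_width: 0.0475
now [430.3 -79.2 -24.8] yaw -84.5 | d [-0.4 -0.1  0.7] rot [-0.1  0.   0. ] j [-0.26  0.72  0.41  2.24 -0.88  0.35 -0.57] F [-3.   3.  21.4] w 47.5 t 15.08
```

View pics/w15.png

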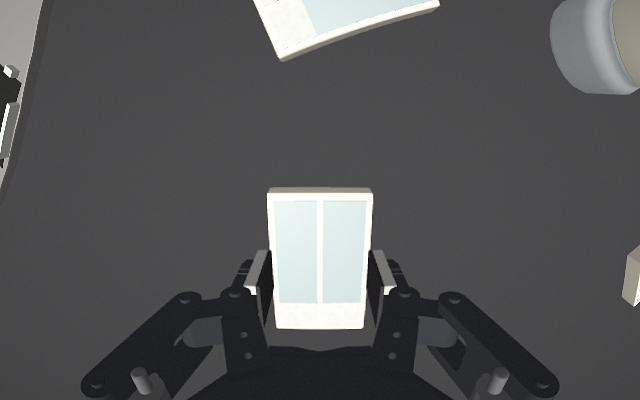

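```bash
python3 -m pendant '[{"dx":0,"dy":0,"dz":-5,"ax":0,"ay":0,"az":0,"claw":40},{"dx":0,"dy":0,"dz":-20,"ax":0,"ay":0,"az":0,"claw":40},{"dx":0,"dy":0,"dz":-45,"ax":0,"ay":0,"az":0,"claw":40},{"dx":0,"dy":0,"dz":-75,"ax":0,"ay":0,"az":0,"claw":40},{"dx":0,"dy":0,"dz":-105,"ax":0,"ay":0,"az":0,"claw":40},{"dx":0,"dy":0,"dz":-125,"ax":0,"ay":0,"az":0,"claw":40},{"dx":0,"dy":0,"dz":-135,"ax":0,"ay":0,"az":0,"claw":40}]' 50
python3 - <<'E'
from m import *
go(463.6,239.2,110,-88.9,1)
grab('wrist','w16.png')
E
```

```text
clock: 15.72
position: [0.4307, -0.0794, 0.1118]
tool_rot: [-3.139, 0.0, -1.474]
force: [0.4, 0.8, -0.9]
grip_width: 0.0473
now [430.7 -79.4 111.8] yaw -84.5 | d [-313.9  -63.5    1.9] rot [-0.1  0.   4.4] j [-0.56  0.5   0.8   2.19 -0.58  0.68 -0.82] F [ 0.4  0.8 -0.9] w 47.3 t 15.72
```

View pics/w16.png

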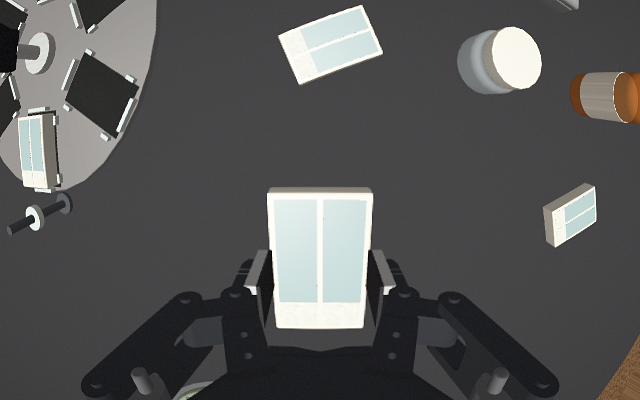

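```bash
python3 -m pendant '[{"dx":-18,"dy":-4,"dz":0,"ax":0,"ay":0,"az":0.3,"claw":40},{"dx":-50,"dy":-10,"dz":0,"ax":0,"ay":0,"az":0.8,"claw":40},{"dx":-88,"dy":-18,"dz":0,"ax":0,"ay":0,"az":1.4,"claw":40},{"dx":-126,"dy":-26,"dz":0,"ax":0,"ay":0,"az":2,"claw":40},{"dx":-164,"dy":-34,"dz":0,"ax":0,"ay":0,"az":2.6,"claw":40},{"dx":-202,"dy":-42,"dz":0,"ax":0,"ay":0,"az":3.2,"claw":40},{"dx":-240,"dy":-50,"dz":0,"ax":0,"ay":0,"az":3.8,"claw":40},{"dx":-275,"dy":-56,"dz":0,"ax":0,"ay":0,"az":4.2,"claw":40},{"dx":-300,"dy":-61,"dz":0,"ax":0,"ay":0,"az":4.4,"claw":40},{"dx":-312,"dy":-63.5,"dz":0,"ax":0,"ay":0,"az":4.4,"claw":40}]' 50
python3 -m pendant '[{"dx":-2,"dy":0,"dz":15,"ax":0,"ay":0,"az":0,"claw":40},{"dx":-2,"dy":0,"dz":35,"ax":0,"ay":0,"az":0,"claw":40},{"dx":-2,"dy":0,"dz":50,"ax":0,"ay":0,"az":0,"claw":40},{"dx":-2,"dy":0,"dz":55,"ax":0,"ay":0,"az":0,"claw":40},{"dx":-2,"dy":0,"dz":55,"ax":0,"ay":0,"az":0,"claw":40},{"dx":-2,"dy":0,"dz":55,"ax":0,"ay":0,"az":0,"claw":40}]' 50
python3 - <<'E'
from m import *
go(463.6,239.2,27,-88.9,1)
f=grab('wrist','w17.png'); p=observe()['position']*1000
for dz in (37,):
    q=np.array([onz(f,u,v,(p[2]+dz)/1000,True)*1000 for u,v in ((267,193),(373,193),(364,328),(276,328))])
    print(dz,p.round(1),q[:,:2].mean(0).round(1),[np.linalg.norm(q[i]-q[i-1]).round(1) for i in range(4)])
E
```

```text
clock: 16.6
position: [0.4624, 0.241, 0.1082]
tool_rot: [3.141, -0.0, -1.547]
force: [-0.5, 0.7, -0.6]
grip_width: 0.0475
clock: 17.1
position: [0.4633, 0.2386, 0.0547]
tool_rot: [3.141, -0.0, -1.552]
force: [0.3, 0.5, 0.0]
grip_width: 0.0478
now [463.3 238.6  54.7] yaw -88.9 | d [-0.6 -0.3 27.7] rot [ 0. -0. -0.] j [-1.1   0.72  0.74  2.01 -0.77  0.71 -1.42] F [0.3 0.5 0. ] w 47.8 t 17.1
37 [463.5 238.9  55. ] [463.7 238.1] [np.float64(79.0), np.float64(48.9), np.float64(79.0), np.float64(49.9)]
```

View pics/w17.png

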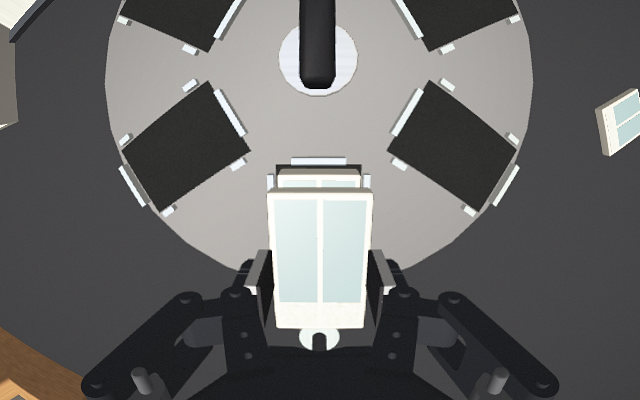

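```bash
python3 -m pendant '[{"dx":-0.4,"dy":-0.3,"dz":8,"ax":0,"ay":0,"az":0,"claw":40},{"dx":-0.4,"dy":-0.3,"dz":17,"ax":0,"ay":0,"az":0,"claw":40},{"dx":-0.4,"dy":-0.3,"dz":23,"ax":0,"ay":0,"az":0,"claw":40},{"dx":-0.4,"dy":-0.3,"dz":26,"ax":0,"ay":0,"az":0,"claw":40},{"dx":-0.4,"dy":-0.3,"dz":27,"ax":0,"ay":0,"az":0,"claw":40},{"dx":-0.4,"dy":-0.3,"dz":27,"ax":0,"ay":0,"az":0,"claw":40},{"dx":-0.4,"dy":-0.3,"dz":27,"ax":0,"ay":0,"az":0,"claw":40}]' 50
python3 - <<'E'
from m import *
go(463.6,239.1,25,-88.9,1)
f=grab('wrist','w18.png');
E
```

```text
clock: 17.73
position: [0.4635, 0.2396, 0.0276]
tool_rot: [-3.141, -0.0, -1.551]
force: [-0.4, 0.4, -1.4]
grip_width: 0.0476
now [463.5 239.6  27.6] yaw -88.9 | d [ 0.5 -0.1  2.6] rot [-0. -0.  0.] j [-1.07  0.76  0.69  2.02 -0.81  0.65 -1.39] F [-0.4  0.4 -1.4] w 47.6 t 17.73
```

View pics/w18.png

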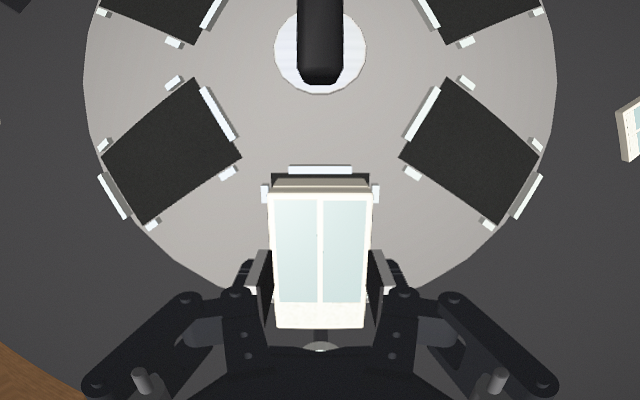

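```bash
python3 -m pendant '[{"dx":0.5,"dy":0,"dz":1,"ax":0,"ay":0,"az":0,"claw":40},{"dx":0.5,"dy":0,"dz":2,"ax":0,"ay":0,"az":0,"claw":40},{"dx":0.5,"dy":0,"dz":2.8,"ax":0,"ay":0,"az":0,"claw":40},{"dx":0.5,"dy":0,"dz":2.8,"ax":0,"ay":0,"az":0,"claw":40}]' 50
python3 -c "
from h import *
go(463.6,239.1,25,-88.9,1)"
```

```text
clock: 18.12
position: [0.4635, 0.2394, 0.0253]
tool_rot: [-3.141, 0.001, -1.551]
force: [-4.4, 0.2, 16.1]
grip_width: 0.0478
now [463.5 239.4  25.3] yaw -88.9 | d [ 0.3 -0.1  0.3] rot [-0.   0.1  0. ] j [-1.07  0.76  0.69  2.02 -0.82  0.65 -1.38] F [-4.4  0.2 16.1] w 47.8 t 18.12
```

```bash
python3 -m pendant '[{"dx":0,"dy":0,"dz":-0.5,"ax":0,"ay":0,"az":0,"claw":40},{"dx":0,"dy":0,"dz":-0.7,"ax":0,"ay":0,"az":0,"claw":52},{"dx":0,"dy":0,"dz":-0.7,"ax":0,"ay":0,"az":0,"claw":58},{"dx":0,"dy":0,"dz":-0.7,"ax":0,"ay":0,"az":0,"claw":62},{"dx":0,"dy":0,"dz":-0.7,"ax":0,"ay":0,"az":0,"claw":62},{"dx":0,"dy":0,"dz":-10,"ax":0,"ay":0,"az":0,"claw":62},{"dx":0,"dy":0,"dz":-35,"ax":0,"ay":0,"az":0,"claw":62},{"dx":0,"dy":0,"dz":-65,"ax":0,"ay":0,"az":0,"claw":62},{"dx":0,"dy":0,"dz":-95,"ax":0,"ay":0,"az":0,"claw":62},{"dx":0,"dy":0,"dz":-110,"ax":0,"ay":0,"az":0,"claw":62}]' 50
python3 - <<'E'
from m import *
go(573.3,241.7,130,-88.7,1)
f=grab('wrist','w19.png')
print(wtray(f,(270,150,370,250),.062,165))
cv2.imwrite('pics/w19c.png',cv2.resize(f['image'][130:270,240:400],None,fx=4,fy=4,interpolation=2))
E
```

```text
clock: 18.95
position: [0.4642, 0.239, 0.1381]
tool_rot: [-3.14, 0.001, -1.552]
force: [0.6, 0.1, 0.9]
grip_width: 0.062
now [464.2 239.  138.1] yaw -88.9 | d [  -0.6 -109.1    8.3] rot [-0.1  0.1 -0.2] j [-1.2   0.62  0.89  1.96 -0.63  0.86 -1.52] F [0.6 0.1 0.9] w 62.0 t 18.95
[(array([466.8, 238.8]), array([87.9, 86.2]), -88.9)]
```

View pics/w19c.png

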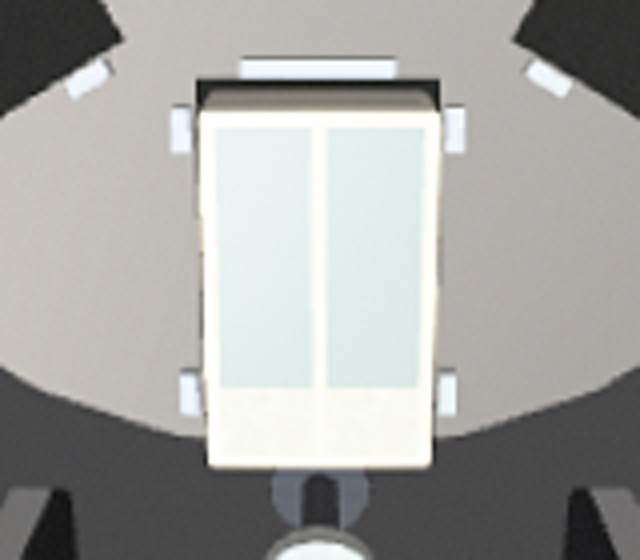

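```bash
python3 - <<'E'
from h import *
f=grab('wrist')
q=np.array([onz(f,240+u/4-.4,130+v/4-.4,.062,True)*1000 for u,v in ((199,110),(441,110),(433,468),(209,468))])
print(q[:,:2].mean(0).round(1),[np.linalg.norm(q[i]-q[i-1]).round(1) for i in range(4)])
e=(q[0]+q[1]-q[2]-q[3]);print(np.degrees(np.arctan2(e[1],e[0])))
E
python3 -m pendant '[{"dx":0,"dy":-20,"dz":0,"ax":0,"ay":0,"az":-6,"claw":50},{"dx":-0.5,"dy":-50,"dz":0,"ax":0,"ay":0,"az":-13,"claw":50},{"dx":-0.5,"dy":-80,"dz":0,"ax":0,"ay":0,"az":-20,"claw":50},{"dx":-0.5,"dy":-100,"dz":0,"ax":0,"ay":0,"az":-27,"claw":50},{"dx":-0.5,"dy":-109,"dz":0,"ax":0,"ay":0,"az":-34,"claw":50},{"dx":-0.5,"dy":-109,"dz":0,"ax":0,"ay":0,"az":-41,"claw":50},{"dx":-0.5,"dy":-109,"dz":0,"ax":0,"ay":0,"az":-48,"claw":50},{"dx":-0.5,"dy":-109,"dz":0,"ax":0,"ay":0,"az":-55,"claw":50},{"dx":-0.5,"dy":-109,"dz":0,"ax":0,"ay":0,"az":-62,"claw":50},{"dx":-0.5,"dy":-109,"dz":0,"ax":0,"ay":0,"az":-69,"claw":50}]' 100
python3 -m pendant '[{"dx":0,"dy":0,"dz":0,"ax":0,"ay":0,"az":-7,"claw":50},{"dx":0,"dy":0,"dz":0,"ax":0,"ay":0,"az":-14,"claw":50},{"dx":0,"dy":0,"dz":0,"ax":0,"ay":0,"az":-21,"claw":50},{"dx":0,"dy":0,"dz":0,"ax":0,"ay":0,"az":-28,"claw":50},{"dx":0,"dy":0,"dz":0,"ax":0,"ay":0,"az":-35,"claw":50},{"dx":0,"dy":0,"dz":0,"ax":0,"ay":0,"az":-42,"claw":50},{"dx":0,"dy":0,"dz":0,"ax":0,"ay":0,"az":-49,"claw":50},{"dx":0,"dy":0,"dz":0,"ax":0,"ay":0,"az":-56,"claw":50},{"dx":0,"dy":0,"dz":0,"ax":0,"ay":0,"az":-63,"claw":50},{"dx":0,"dy":0,"dz":0,"ax":0,"ay":0,"az":-70,"claw":50}]' 100
python3 -c "
from h import *
go(573.3,241.7,130,91.3,1)"
```

```text
[464.  239.1] [np.float64(80.2), np.float64(49.6), np.float64(80.2), np.float64(50.2)]
1.2374578818653839
clock: 19.88
position: [0.5721, 0.2416, 0.1343]
tool_rot: [3.141, 0.0, -0.341]
force: [0.9, -0.5, -1.0]
grip_width: 0.05
clock: 20.72
position: [0.572, 0.2416, 0.1343]
tool_rot: [-3.141, 0.001, 0.881]
force: [0.2, 0.2, -0.1]
grip_width: 0.0497
now [572.  241.6 134.3] yaw 50.5 | d [0.9 0.9 4.3] rot [ -0.    0.  -40.8] j [-0.62  0.6   0.19  1.68 -0.13  0.88  0.5 ] F [ 0.2  0.2 -0.1] w 49.7 t 20.72
```

```bash
python3 -m pendant '[{"dx":0,"dy":0,"dz":0,"ax":0,"ay":0,"az":-7,"claw":45},{"dx":0,"dy":0,"dz":0,"ax":0,"ay":0,"az":-14,"claw":45},{"dx":0,"dy":0,"dz":0,"ax":0,"ay":0,"az":-21,"claw":45},{"dx":0,"dy":0,"dz":0,"ax":0,"ay":0,"az":-28,"claw":45},{"dx":1,"dy":1,"dz":0,"ax":0,"ay":0,"az":-35,"claw":45},{"dx":1,"dy":1,"dz":0,"ax":0,"ay":0,"az":-40.8,"claw":45},{"dx":1,"dy":1,"dz":0,"ax":0,"ay":0,"az":-40.8,"claw":45},{"dx":1,"dy":1,"dz":0,"ax":0,"ay":0,"az":-40.8,"claw":45}]' 100
python3 - <<'E'
from h import *
go(573.3,241.7,60,91.3,1)
f=grab('wrist','w20.png'); t=grab('top','t20.png'); cv2.imwrite('pics/t20c.png',cv2.resize(t['image'][140:300,140:290],None,fx=3.7,fy=3.7,interpolation=2))
a=np.radians(1.3)
for dx,dy in((22,7),(22,-7),(-22,-7),(-22,7)): print(np.round(proj(f,[.5733+(dx*np.cos(a)-dy*np.sin(a))/1e3,.2417+(dx*np.sin(a)+dy*np.cos(a))/1e3,.110],True),1))
E
```

```text
clock: 21.38
position: [0.5736, 0.2416, 0.1344]
tool_rot: [-3.141, 0.0, 1.583]
force: [0.6, -0.5, -0.4]
grip_width: 0.0449
now [573.6 241.6 134.4] yaw 90.7 | d [ 0.2 -0.2 74.4] rot [-0.   0.  -0.6] j [-0.49  0.59 -0.    1.67 -0.    0.88  1.09] F [ 0.6 -0.5 -0.4] w 44.9 t 21.38
[330.5 252.6]
[310.9 252.7]
[309.5 193. ]
[330.6 192.8]
```

View pics/w20.png

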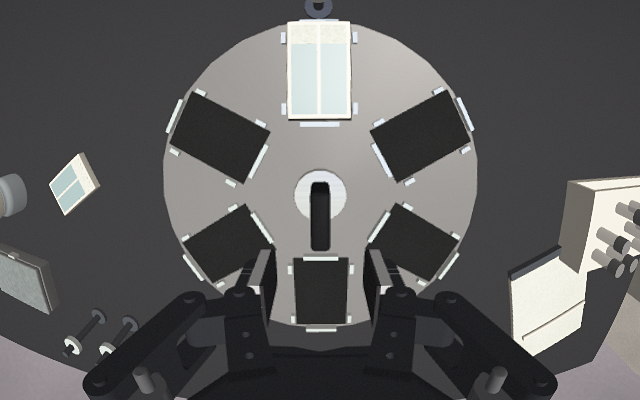

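View pics/t20c.png

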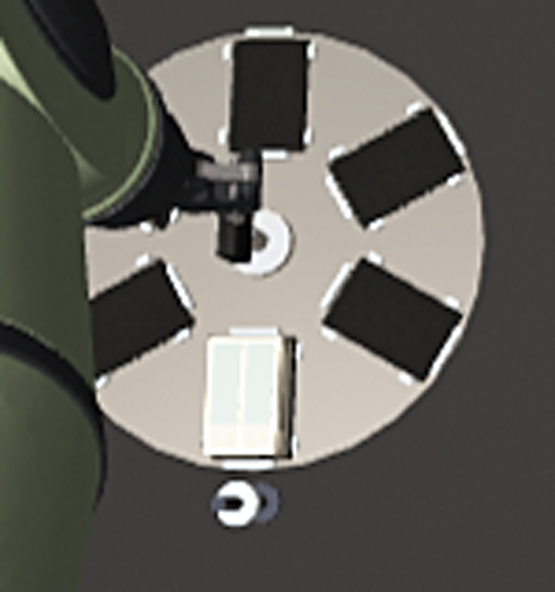

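```bash
python3 -m pendant '[{"dx":0,"dy":0,"dz":20,"ax":0,"ay":0,"az":-0.6,"claw":45},{"dx":0,"dy":0,"dz":40,"ax":0,"ay":0,"az":-0.6,"claw":45},{"dx":0,"dy":0,"dz":58,"ax":0,"ay":0,"az":-0.6,"claw":45},{"dx":0,"dy":0,"dz":70,"ax":0,"ay":0,"az":-0.6,"claw":45},{"dx":0,"dy":0,"dz":75,"ax":0,"ay":0,"az":-0.6,"claw":45},{"dx":0,"dy":0,"dz":77,"ax":0,"ay":0,"az":-0.6,"claw":40},{"dx":0,"dy":0,"dz":77,"ax":0,"ay":0,"az":-0.6,"claw":35}]' 100
python3 - <<'E'
from h import *
go(573.3,241.7,57,91.3,1)
f=grab('wrist','w21.png')
s=grab('side','s21.png'); cv2.imwrite('pics/s21c.png',cv2.resize(s['image'][100:230,150:330],None,fx=4,fy=4))
E
```

```text
clock: 22.07
position: [0.5739, 0.2421, 0.0579]
tool_rot: [3.141, 0.0, 1.597]
force: [0.5, 0.7, -0.1]
grip_width: 0.035
now [573.9 242.1  57.9] yaw 91.5 | d [-0.3 -0.6  0.9] rot [0.  0.  0.2] j [-0.49  0.69 -0.01  1.71  0.01  0.74  1.1 ] F [ 0.5  0.7 -0.1] w 35.0 t 22.07
```

View pics/w21.png

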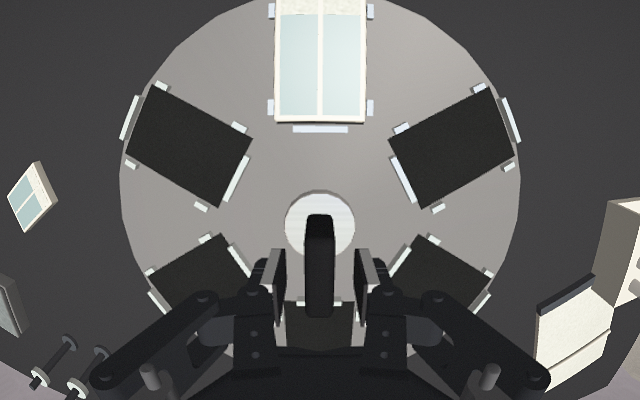

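View pics/s21c.png

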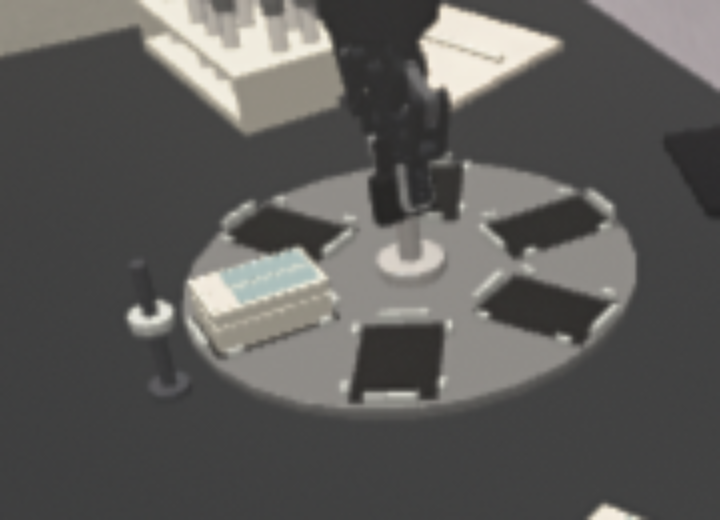

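```bash
python3 -m pendant '[{"dx":0,"dy":0,"dz":0,"ax":0,"ay":0,"az":0,"claw":28},{"dx":0,"dy":0,"dz":0,"ax":0,"ay":0,"az":0,"claw":20},{"dx":0,"dy":0,"dz":0,"ax":0,"ay":0,"az":0,"claw":16},{"dx":0,"dy":0,"dz":0,"ax":0,"ay":0,"az":0,"claw":12},{"dx":0,"dy":0,"dz":0,"ax":0,"ay":0,"az":0,"claw":6},{"dx":0,"dy":0,"dz":0,"ax":0,"ay":0,"az":0,"claw":4}]' 70
python3 - <<'E'
from h import *
go(573.3,241.7,57,91.3,1)
print(observe()['moment'])
f=grab('wrist','w22.png')
E
```

```text
clock: 22.67
position: [0.5739, 0.2419, 0.0583]
tool_rot: [3.141, -0.0, 1.598]
force: [-2.1, -2.4, 7.2]
grip_width: 0.0126
now [573.9 241.9  58.3] yaw 91.5 | d [-0.1 -0.6  1.3] rot [ 0.  -0.   0.2] j [-0.49  0.69 -0.01  1.71  0.01  0.74  1.1 ] F [-2.1 -2.4  7.2] w 12.6 t 22.67
[-0.46552726  0.50433455  0.0367815 ]
```

View pics/w22.png

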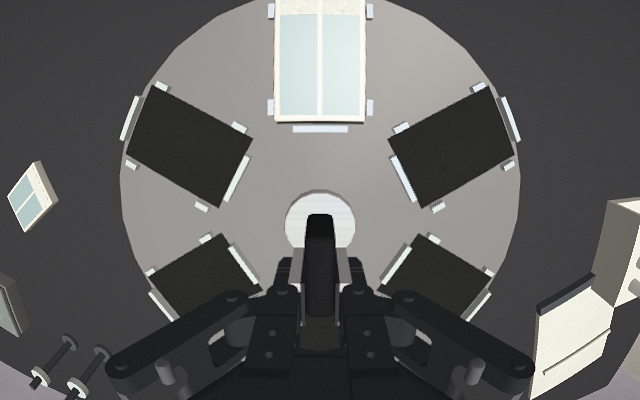

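```bash
python3 -m pendant '[{"dx":0,"dy":0,"dz":0,"ax":0,"ay":0,"az":0.2,"claw":4},{"dx":0,"dy":0,"dz":0,"ax":0,"ay":0,"az":0.6,"claw":4},{"dx":0,"dy":0,"dz":0,"ax":0,"ay":0,"az":1.2,"claw":4},{"dx":0,"dy":0,"dz":0,"ax":0,"ay":0,"az":2,"claw":4},{"dx":0,"dy":0,"dz":0,"ax":0,"ay":0,"az":3,"claw":4},{"dx":0,"dy":0,"dz":0,"ax":0,"ay":0,"az":4.1,"claw":4},{"dx":0,"dy":0,"dz":0,"ax":0,"ay":0,"az":5.3,"claw":4},{"dx":0,"dy":0,"dz":0,"ax":0,"ay":0,"az":6.6,"claw":4},{"dx":0,"dy":0,"dz":0,"ax":0,"ay":0,"az":8,"claw":4},{"dx":0,"dy":0,"dz":0,"ax":0,"ay":0,"az":9.5,"claw":4}]' 70
python3 - <<'E'
from h import *
print(observe()['moment'])
f=grab('wrist','w23.png')
E
```

```text
clock: 23.55
position: [0.5739, 0.2416, 0.0583]
tool_rot: [3.141, 0.0, 1.431]
force: [-2.3, -2.7, 8.5]
grip_width: 0.0129
[-0.61942899  0.53735647  0.22613977]
```

View pics/w23.png

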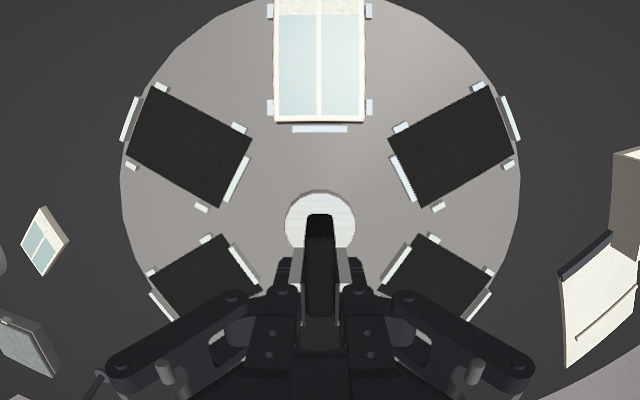

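```bash
python3 -m pendant '[{"dx":0,"dy":0,"dz":0,"ax":0,"ay":0,"az":1.3,"claw":4},{"dx":0,"dy":0,"dz":0,"ax":0,"ay":0,"az":2.8,"claw":4},{"dx":0,"dy":0,"dz":0,"ax":0,"ay":0,"az":4.4,"claw":4},{"dx":0,"dy":0,"dz":0,"ax":0,"ay":0,"az":6,"claw":4},{"dx":0,"dy":0,"dz":0,"ax":0,"ay":0,"az":7.6,"claw":4},{"dx":0,"dy":0,"dz":0,"ax":0,"ay":0,"az":9.2,"claw":4},{"dx":0,"dy":0,"dz":0,"ax":0,"ay":0,"az":10.8,"claw":4},{"dx":0,"dy":0,"dz":0,"ax":0,"ay":0,"az":12.4,"claw":4},{"dx":0,"dy":0,"dz":0,"ax":0,"ay":0,"az":14,"claw":4},{"dx":0,"dy":0,"dz":0,"ax":0,"ay":0,"az":15.6,"claw":4}]' 70
python3 -m pendant '[{"dx":0,"dy":0,"dz":0,"ax":0,"ay":0,"az":1.6,"claw":4},{"dx":0,"dy":0,"dz":0,"ax":0,"ay":0,"az":3.2,"claw":4},{"dx":0,"dy":0,"dz":0,"ax":0,"ay":0,"az":4.8,"claw":4},{"dx":0,"dy":0,"dz":0,"ax":0,"ay":0,"az":6.4,"claw":4},{"dx":0,"dy":0,"dz":0,"ax":0,"ay":0,"az":8,"claw":4},{"dx":0,"dy":0,"dz":0,"ax":0,"ay":0,"az":9.6,"claw":4},{"dx":0,"dy":0,"dz":0,"ax":0,"ay":0,"az":11.2,"claw":4},{"dx":0,"dy":0,"dz":0,"ax":0,"ay":0,"az":12.8,"claw":4},{"dx":0,"dy":0,"dz":0,"ax":0,"ay":0,"az":14.4,"claw":4},{"dx":0,"dy":0,"dz":0,"ax":0,"ay":0,"az":16,"claw":4}]' 70
python3 -m pendant '[{"dx":0,"dy":0,"dz":0,"ax":0,"ay":0,"az":1.6,"claw":4},{"dx":0,"dy":0,"dz":0,"ax":0,"ay":0,"az":3.2,"claw":4},{"dx":0,"dy":0,"dz":0,"ax":0,"ay":0,"az":4.8,"claw":4},{"dx":0,"dy":0,"dz":0,"ax":0,"ay":0,"az":6.4,"claw":4},{"dx":0,"dy":0,"dz":0,"ax":0,"ay":0,"az":8,"claw":4},{"dx":0,"dy":0,"dz":0,"ax":0,"ay":0,"az":9.5,"claw":4},{"dx":0,"dy":0,"dz":0,"ax":0,"ay":0,"az":11,"claw":4},{"dx":0,"dy":0,"dz":0,"ax":0,"ay":0,"az":12.3,"claw":4},{"dx":0,"dy":0,"dz":0,"ax":0,"ay":0,"az":13.5,"claw":4},{"dx":0,"dy":0,"dz":0,"ax":0,"ay":0,"az":14.6,"claw":4}]' 70
python3 - <<'E'
from h import *
go(573.9,241.6,58,31.5,1)
print(observe()['moment'])
f=grab('wrist','w24.png')
E
```

```text
clock: 24.43
position: [0.5739, 0.2413, 0.0583]
tool_rot: [3.141, 0.0, 1.158]
force: [-3.5, -4.5, 10.0]
grip_width: 0.0123
clock: 25.27
position: [0.5737, 0.241, 0.0583]
tool_rot: [3.141, 0.001, 0.878]
force: [-5.3, -6.7, 11.5]
grip_width: 0.0127
clock: 26.1
position: [0.5734, 0.2408, 0.0584]
tool_rot: [3.141, 0.001, 0.624]
force: [-7.4, -7.6, 13.3]
grip_width: 0.0124
now [573.4 240.8  58.4] yaw 35.7 | d [ 0.8 -0.4  0.4] rot [0.  0.1 4.2] j [-0.66  0.71  0.26  1.73 -0.25  0.74  0.34] F [-7.4 -7.6 13.3] w 12.4 t 26.1
[-1.58284101  1.43661273 -0.01478787]
```

View pics/w24.png

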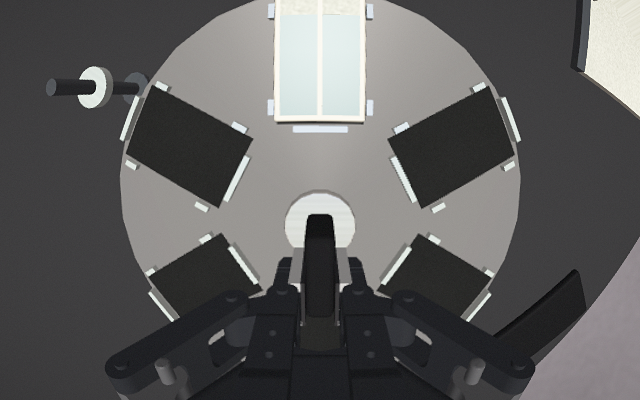

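```bash
python3 -m pendant '[{"dx":0,"dy":0,"dz":0,"ax":0,"ay":0,"az":1,"claw":4},{"dx":0,"dy":0,"dz":0,"ax":0,"ay":0,"az":2,"claw":4},{"dx":0,"dy":0,"dz":0,"ax":0,"ay":0,"az":2.8,"claw":4},{"dx":0,"dy":0,"dz":0,"ax":0,"ay":0,"az":3.4,"claw":4},{"dx":0,"dy":0,"dz":0,"ax":0,"ay":0,"az":3.8,"claw":4},{"dx":0,"dy":0,"dz":0,"ax":0,"ay":0,"az":4,"claw":4},{"dx":0,"dy":0,"dz":0,"ax":0,"ay":0,"az":4,"claw":4},{"dx":0,"dy":0,"dz":0,"ax":0,"ay":0,"az":4,"claw":4},{"dx":0,"dy":0,"dz":0,"ax":0,"ay":0,"az":4,"claw":4}]' 70
python3 - <<'E'
from h import *
go(573.9,241.6,58,31.5,1)
print(observe()['moment'])
E
```

```text
clock: 26.9
position: [0.5734, 0.2407, 0.0583]
tool_rot: [3.141, 0.002, 0.555]
force: [-8.2, -8.2, 13.6]
grip_width: 0.0127
now [573.4 240.7  58.3] yaw 31.8 | d [ 0.9 -0.5  0.3] rot [0.  0.1 0.3] j [-0.67  0.71  0.27  1.73 -0.26  0.74  0.29] F [-8.2 -8.2 13.6] w 12.7 t 26.9
[-1.65081136  1.55992507 -0.05715631]
```

Turned 59.7°; release and lift gently.

```bash
python3 -m pendant '[{"dx":0,"dy":0,"dz":0,"ax":0,"ay":0,"az":0,"claw":14},{"dx":0,"dy":0,"dz":0,"ax":0,"ay":0,"az":0,"claw":20},{"dx":0,"dy":0,"dz":0,"ax":0,"ay":0,"az":0,"claw":30},{"dx":0,"dy":0,"dz":0,"ax":0,"ay":0,"az":0,"claw":40},{"dx":0,"dy":0,"dz":0,"ax":0,"ay":0,"az":0,"claw":45},{"dx":0,"dy":0,"dz":-10,"ax":0,"ay":0,"az":0,"claw":45},{"dx":0,"dy":0,"dz":-30,"ax":0,"ay":0,"az":0,"claw":45},{"dx":0,"dy":0,"dz":-60,"ax":0,"ay":0,"az":0,"claw":45},{"dx":0,"dy":0,"dz":-95,"ax":0,"ay":0,"az":0,"claw":45},{"dx":0,"dy":0,"dz":-110,"ax":0,"ay":0,"az":0,"claw":45}]' 40
python3 - <<'E'
from h import *
go(573.4,241.6,170,31.3,1)
f=grab('wrist','w25.png'); t=grab('top','t25.png'); s=grab('side','s25.png')
E
```

```text
clock: 27.73
position: [0.5752, 0.2423, 0.1725]
tool_rot: [3.141, -0.004, 0.555]
force: [0.7, 0.9, -0.4]
grip_width: 0.045
now [575.2 242.3 172.5] yaw 31.8 | d [-1.9 -0.4  2.5] rot [ 0.  -0.2  0.5] j [-0.71  0.57  0.33  1.65 -0.21  0.95  0.25] F [ 0.7  0.9 -0.4] w 45.0 t 27.73
```

View pics/w25.png

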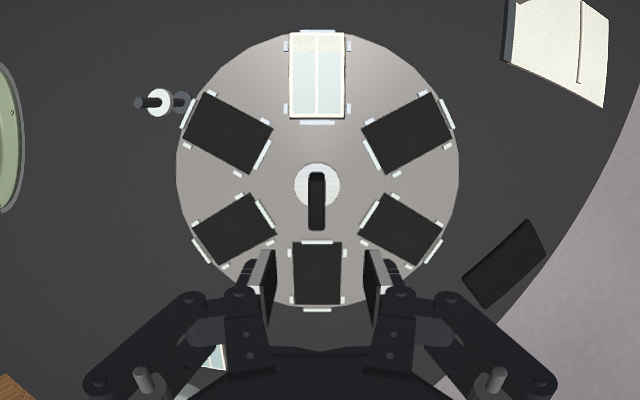

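View pics/t25.png

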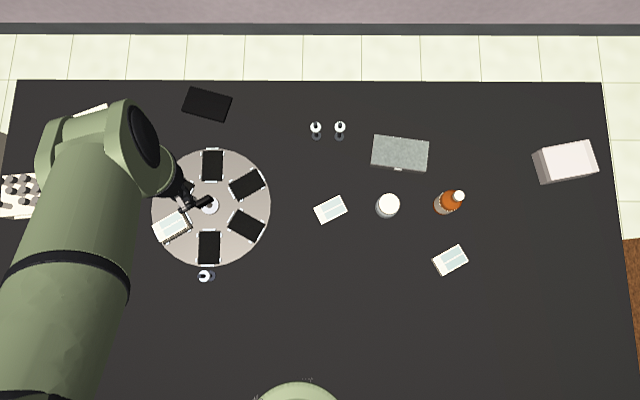

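View pics/s25.png

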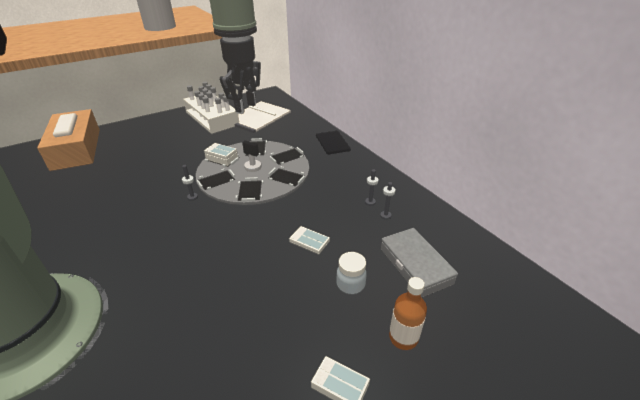

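```bash
python3 -m pendant '[{"dx":0,"dy":0,"dz":0,"ax":0,"ay":0,"az":0,"claw":45},{"dx":0,"dy":0,"dz":0,"ax":0,"ay":0,"az":0,"claw":45},{"dx":0,"dy":0,"dz":0,"ax":0,"ay":0,"az":0,"claw":45},{"dx":0,"dy":0,"dz":0,"ax":0,"ay":0,"az":0,"claw":45},{"dx":0,"dy":0,"dz":0,"ax":0,"ay":0,"az":0,"claw":45},{"dx":0,"dy":0,"dz":0,"ax":0,"ay":0,"az":0,"claw":45}]' 40
python3 - <<'E'
from m import *
f=grab('wrist')
cv2.imwrite('pics/w26c.png',cv2.resize(f['image'][20:140,250:385],None,fx=4.5,fy=4.5,interpolation=2))
t=grab('top'); g=t['image'].min(2)
for b in [(165,140,285,270)]:
    d=np.zeros_like(g); d[140:270,190:265]=(g<60)[140:270,190:265]; 
    n,l,st,ce=cv2.connectedComponentsWithStats(d)
    for i in range(1,n):
        if 400<st[i,4]<900:
            cc,_=cv2.findContours((l==i).astype(np.uint8),0,1); print(rect_at(t,cc[0],.03))
for p in trays(t,(300,190,480,285),120): print(p.mean(0).round(1))
a=np.radians(1.3-60); c=np.array([573.3,241.7])-110*np.array([np.cos(a),np.sin(a)]); print('exp bay',c)
E
```

```text
clock: 28.38
position: [0.5737, 0.2419, 0.1674]
tool_rot: [3.142, 0.001, 0.556]
force: [0.4, 0.5, 0.7]
grip_width: 0.0446
(array([683.0199585 , 244.36553955]), (81.16487884521484, 54.70043182373047), 0.5369056463241577)
(array([631.11383057, 147.35237122]), (84.63088989257812, 54.41722869873047), -57.46986389160156)
(array([521.18591309, 144.60794067]), (83.8276138305664, 53.54957962036133), 61.71898651123047)
(array([463.77224731, 237.97758484]), (83.00957489013672, 54.598968505859375), 1.6749911308288574)
[449.1 260.1]
[330.  209.4]
[387.1 205.1]
exp bay [516.15289769 335.69047131]
```

View pics/w26c.png

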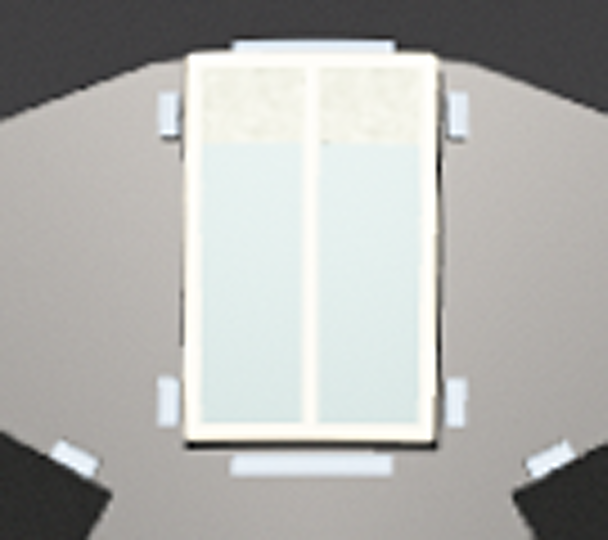

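The stack is square in its pocket, the carousel sits on its click, and the bystanders and unused trays are where they were.

```bash
python3 -c "
from workcell import job_done
print(job_done())"
```

```text
the job is handed in; nothing more can be done
None
```

I stacked one thick tray and one thin tray in the pocket by the gauge post, turned the carousel one click clockwise, and handed the job in at about 28.4 s of the 72 s.

- **Tray choice:** I triangulated the collar on the post in use at 62 mm. The spare posts' collars came out at about 73 and 81 mm. The stack needed is therefore 32 mm on the 30 mm floor: one 20 mm tray with one 12 mm tray on top.
- **Stack check:** before turning, the top tray measured (464.0, 239.1) mm at 1.2°, against a thick tray at (463.7, 239.1) mm at 1.0°. The pocket was at about (463.3, 239.2) mm at 1.3°.
- **Turn check:** I turned the grip about 59.7° and released it. The empty pockets then measured within about 2 mm and about 1° of their click positions, with an empty one at the post. The close-up shows the stack still square between its lugs.
- **Other things:** in the last top picture the jar and the two unused trays have not shifted by more than 0.1 pixel. The bottle and slide box look unmoved by eye. The gripper is open and clear of everything.

**Disagreements and failures:**
- **Fingertips short of the TCP:** in use, the fingertips sat about 25 mm behind the reported TCP. The first two tries at the thick tray therefore closed above it, without shifting it beyond what I can measure. I then lowered the tool to about 25 mm below z = 0 and the grasp held.
- **Opening reads low:** the reported finger opening read about 1 to 2.5 mm less than the true width.
- **Setting-down force:** setting the thick tray down peaked at about 35 N on the wrist.

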